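# Load an axle block with spacers, unclamp it and rack it

## Task

Slide every spacer ring lying loose on the bench over the upright axle of the part clamped in the vise, the wide rings first and then the narrow ones on top. Then pull the vise jaw fully open, lift the loaded part out by the bare end of its axle, stand it upright in the free half of the tray beside the unit finished earlier, and push the empty vise jaw fully closed again. Leave everything else on the bench where it is, and keep the vise closed until all rings are on.

Things in the scene. Friction and masses are not known exactly. Their poses are not given: they have to be found in the camera images.
- vise: low blue vise bolted to the bench; bed 20 mm high, base 100 mm wide, x from -165 to +80 mm. Origin on the bench under the jaw gap's centre; x points from moving to fixed jaw, y along the jaws. Jaws 100 mm wide, tops 50 mm above the bench, 62 mm apart when closed (x = +-31 mm). A lip on the moving jaw hooks 6 mm over the part's foot: the part cannot be lifted until the jaw is opened.
- jaw (a joint): travel of the vise's moving jaw: 0 = closed on the part (against its stop), grows as the jaw slides along the vise's -x, to 0.045 m fully open. Stays where it is left; takes about 4 N to slide. There is no spring.
- jaw_grip (a point): grip point of the moving jaw's handle: an upright steel plate, 16 mm thick along the vise's x, 36 mm along y, 48 to 95 mm above the bench; the point is on its middle line, 80 mm above the bench, 100 mm from the vise origin along the vise's -x when closed. Moves with the jaw; axes as the vise's.
- carrier: the finished part in the vise: aluminium block, 0.4 kg, with an upright steel axle. Foot 60 x 50 x 14 mm, body 44 x 50 mm up to 55 mm, axle 18 mm in diameter from 55 to 123 mm, top chamfered. Origin: centre of the underside, z up the axle, x across the jaws, y along them (within 12 mm of their middle, can slide if pushed hard; 1 mm play in x). With all spacers on, 23 mm of axle stays bare.
- axle_top (a point): centre of the top end of the axle, 123 mm above the carrier's underside.
- wide1: wide spacer: plain flat aluminium ring, outer diameter 58 mm, hole 25 mm, 9 mm thick, about 55 g, lies flat on the bench at the start. Origin at the centre of the ring (mid-thickness, 4.5 mm above the bench when flat), z along the ring's axis. May be absent in some runs (None).
- wide2: wide spacer: plain flat aluminium ring, outer diameter 58 mm, hole 25 mm, 9 mm thick, about 55 g, lies flat on the bench at the start. Origin at the centre of the ring (mid-thickness, 4.5 mm above the bench when flat), z along the ring's axis. May be absent in some runs (None).
- narrow1: narrow spacer: plain flat aluminium ring, outer diameter 44 mm, hole 25 mm, 9 mm thick, about 30 g, lies flat on the bench at the start. Origin at the centre of the ring (mid-thickness, 4.5 mm above the bench when flat), z along the ring's axis. May be absent in some runs (None).
- narrow2: narrow spacer: plain flat aluminium ring, outer diameter 44 mm, hole 25 mm, 9 mm thick, about 30 g, lies flat on the bench at the start. Origin at the centre of the ring (mid-thickness, 4.5 mm above the bench when flat), z along the ring's axis. May be absent in some runs (None).
- narrow3: narrow spacer: plain flat aluminium ring, outer diameter 44 mm, hole 25 mm, 9 mm thick, about 30 g, lies flat on the bench at the start. Origin at the centre of the ring (mid-thickness, 4.5 mm above the bench when flat), z along the ring's axis. May be absent in some runs (None).
- tray: black open parts tray fixed to the bench, 250 x 120 x 22 mm, walls and floor 5 mm thick. Origin at the centre of its underside, x along its length. The half towards its +x holds a unit finished earlier; the half towards -x is free, its middle 60 mm from the origin.
- earlier_unit: bystander: a carrier with its spacers already on, the same block and axle, standing in the +x half of the tray. Origin at the centre of its underside, z up. Leave it alone.
- screw_dish: bystander: small steel dish, 60 mm across, 22 mm high, just beyond the spacers. Origin at the centre of its underside. Leave it alone.
- screwdriver: bystander: screwdriver 190 mm long lying left of the vise. Leave it alone.
- wrench: bystander: wrench 180 mm long lying at the right. Leave it alone.
- drill: bystander: green and black cordless drill lying on its side, left of the vise. Leave it alone.
- oil_bottle: bystander: white bottle 52 mm across, 150 mm tall, beyond the tray. Leave it alone.
- fork_clamp: bystander: dark steel block 70 x 50 x 50 mm at the left. Leave it alone.

How it is judged:
On the way, in this order (a step that is already met when the one before it is completed fails the run):
1. every wide spacer present is down on the axle, no narrow one is on it yet, the vise still closed (horizontal distance between each of wide1, wide2 and carrier below 0.008 m and angle between the z axis of each of wide1, wide2 and the z axis of carrier, either way round below 0.12 rad and z of wide1 in the frame of carrier between 0.055 and 0.072 m and z of wide2 in the frame of carrier between 0.055 and 0.072 m and horizontal distance between each of narrow1, narrow2, narrow3 and carrier above 0.03 m and value of joint jaw below 0.006 m), for 0.2 s.
2. every narrow spacer present is on the axle above the wide ones, the vise still closed (horizontal distance between each of narrow1, narrow2, narrow3 and carrier below 0.008 m and angle between the z axis of each of narrow1, narrow2, narrow3 and the z axis of carrier, either way round below 0.12 rad and z of narrow1 in the frame of carrier between 0.064 and 0.102 m and z of narrow2 in the frame of carrier between 0.064 and 0.102 m and z of narrow3 in the frame of carrier between 0.064 and 0.102 m and value of joint jaw below 0.006 m), for 0.2 s.
3. the vise jaw is open by more than 20 mm with the loaded part still in the vise (value of joint jaw above 0.02 m and z of carrier in the frame of vise below 0.03 m), for 0.2 s.
4. the part is lifted clear of the vise (z of carrier in the frame of vise above 0.06 m), for 0.1 s.
5. the part stands upright in the tray (x of carrier in the frame of tray between -0.11 and 0.11 m and y of carrier in the frame of tray between -0.05 and 0.05 m and z of carrier in the frame of tray below 0.012 m and angle between carrier's own z axis and vertical below 0.08 rad and linear speed of carrier below 0.02 m/s), for 0.2 s.
6. the vise jaw is pushed closed again (value of joint jaw below 0.006 m), for 0.2 s.
At the end, for the whole second after the job is handed in: All present spacers lie on the axle (within 8 mm, flat within 0.12 rad), wide below narrow; the part stands in the tray on its floor (within 7 mm), tilted under 0.08 rad, at rest; the jaw is within 6 mm of closed (all of step 2 and all of step 5 and horizontal distance between each of wide1, wide2 and carrier below 0.008 m and angle between the z axis of each of wide1, wide2 and the z axis of carrier, either way round below 0.12 rad and z of wide1 in the frame of carrier between 0.055 and 0.072 m and z of wide2 in the frame of carrier between 0.055 and 0.072 m and linear speed of each of wide1, wide2, narrow1, narrow2, narrow3 below 0.03 m/s); the robot touches nothing.
It fails at once if a tool or other thing lying about is pushed aside by more than 40 mm (distance of any of screw_dish, screwdriver, wrench, drill, oil_bottle, fork_clamp from where it was at the start of the episode above 0.04 m).
It fails at once if the earlier unit is moved by more than 20 mm or tipped (distance of earlier_unit from where it was at the start of the episode above 0.02 m or angle between earlier_unit's own z axis and vertical above 0.3 rad).
It fails at once if the loaded part is tipped over (angle between carrier's own z axis and vertical above 0.6 rad).
Of wide1, wide2 only 1 to 2 are there at a start; the rules pass over those that are not, and their reading is None.
Of narrow1, narrow2, narrow3 only 2 to 3 are there at a start; the rules pass over those that are not, and their reading is None.
At some moment in a run one of wide1, wide2, narrow1, narrow2, narrow3 may be knocked a few centimetres aside while the robot is not near it.
It also fails if it takes over 210 s, if anything falls off the work surface, if the arm or the gripper's body presses on something with over 40 N, if the wrist force passes 120 N, or if a joint passes its speed limit or range.

## Robot

A 6-joint arm with a two-finger parallel gripper is mounted at the origin on the work surface. World frame = base frame: x ahead of the robot, y to its left, z up, the work surface at z = 0. Lengths are in m, angles in rad, forces in N, time in s.
With the tool pointing down it reaches from about 0.25 to 0.725 m from the base axis. Payload 4 kg.
Tool frame: the origin (TCP) lies at the very end of the fingers, on their centre line; the grasp point (between the pads) lies 19 mm behind it; z points along the fingers, y is the line along which they close (so a half turn about z gives the same grasp; the last joint's range is limited). The gripper opens to 85 mm and grips with 20 to 120 N. Pads are 22 mm wide; open, the fingers measure 114 mm over their backs; the gripper's body (76 mm by 85 mm) begins 54 mm behind the grasp point. The pads swing forward as they close: fully open they stand 13 mm farther back than shut.
Start: joints at [1.194, 0.241, 0.005, 1.335, 0, 1.571], TCP at [0.184, 0.465, 0.231] pointing down, gripper open.
Joint ranges: [-2.72, 2.72], [-1.05, 1.87], [-1.09, 1.28], [-1.99, 2.15], [-1.42, 1.44], [-3.14, 3.14]. Speed limits (rad/s): [2.79, 2.79, 3.14, 3.14, 3.14, 3.14].

## Interface

Orientations are given as a unit quaternion [x, y, z, w].
In Python, from workcell import * gives the robot as it stands. The module is installed in compiled form; this text tells all that it offers.
- The arm moves only by the tool send_rows, never from a script. Its argument "steps" is text: rows parted by semicolons, each of 7 numbers parted by spaces: the opening, from -1 (shut) to 1 (fully open), then the shift along the world's x, y, z in m, then the turn, a rotation vector about the world's x, y, z in rad. A call has exactly 5 rows; each row shifts and turns the commanded pose from where the row before left it; what a row does not reach is not made up. A row lasts 1/12 s, in which the tool goes at most 41.7 mm and 7.16 degrees, less where a joint would pass 70% of its speed; a pose out of reach is approached as far as the arm can. A call is refused whole if a number of a shift passes 0.0417 or a number of a turn 0.125, either way. A call with a gripper value outside its range is refused whole. The fingers move at their own pace and stop on an object; the grip force is fixed at half the most. Time passes only in rows, so rows that do not move let the fingers close, or fill a call up. It gives the time, the measured TCP pose, the force, the opening and the grip force at its end, in the units of the state.
- get_obs(): the state, without advancing time (a new reading comes with each control period).
- camera(name): name is "scene" or "top" or "wrist"; returns a dict with "frame" (400x640x3 uint8, red, green, blue), "range_z" (400x640 float32, m along the optical axis (not along the pixel's ray), 0 where there is no reading), "camera_matrix" (3x3 intrinsics, pixels), "extrinsics" (4x4, takes a point from world to camera coordinates); the wrist camera has in their place "T_tool_cam" (4x4, takes a point from camera to tool coordinates, whose origin is the TCP and whose axes are the flange's). Camera axes: x right, y down, z forward; pixel columns grow to the right and rows downward; lengths in m; the calibration is good to about 2 mm. The wrist camera is an equidistant fisheye: a pixel r from the principal point sees the ray r / f radians off the axis. A picture is of the moment at which its call begins: read the wrist's pose just before it.
- job_done(): hands the job in; it is judged then, once.
The state is a dict: "clock": time; "joint_pos": joint angles; "joint_vel": joint speeds; "tau": joint torques, N m; "eef_pos": TCP position; "tool_rot": TCP orientation; "ft_force": force on the tool from outside, world axes, zero at the start; "ft_torque": the same for the moment, N m; "grip_width": finger opening in m; "grasp_force": force on a finger pad.
Only numpy, scipy, OpenCV 4.12 (cv2) and the standard library are available. Lean on these libraries where they do the work, as an engineer would, in place of code of your own. Each camera call takes 0.05 s, during which the arm holds its last target. There are 200 camera calls.

## Working session

There is one attempt and no reset: what is moved stays moved. The work goes in short steps, Python scripts to look and compute and a tool call to move; the robot and the scene stay as the last step left them, time stands still between calls to the robot, and variables do not carry over. Pictures are saved under pics/ and viewed, at most 14 in all, crops included, and the job is handed in when it is done.

Besides the shell and the picture viewer there is one more tool, called after "Request:" as name(argument=value, ...), one argument or row to a line, values as JSON. send_rows: Moves the arm, as the interface text tells. Its arguments: {"type":"object","properties":{"steps":{"type":"string"}},"required":["steps"]}

```bash
mkdir -p pics
cat > h.py <<'E'
from workcell import *
import numpy as np, cv2
def world(c):
    K=c["camera_matrix"];z=c["range_z"];v,u=np.mgrid[:400,:640]
    P=np.stack([(u-K[0,2])/K[0,0]*z,(v-K[1,2])/K[1,1]*z,z,np.ones_like(z)],-1)
    return (P@np.linalg.inv(c["extrinsics"]).T)[...,:3]
E
python3 - <<'E'
from h import *
print(get_obs())
for n in("scene","top"):
    c=camera(n);np.savez(n+".npz",**c);cv2.imwrite(f"pics/{n}0.png",c["frame"][...,::-1])
    print(c["camera_matrix"],np.linalg.inv(c["extrinsics"]).round(3))
E
```

```text
{'clock': 0.0, 'joint_pos': array([1.19401380e+00, 2.41397596e-01, 3.68702674e-03, 1.33518328e+00,
       1.76190013e-05, 1.57081650e+00]), 'joint_vel': array([-1.00489400e-03,  8.44850818e-04,  1.76510830e-03, -1.09955121e-03,
        1.36709307e-04, -2.66309105e-05]), 'tau': array([-1.37561612e-03, -3.72317255e+01,  2.52409029e+01,  1.69457216e-02,
       -1.53241735e-04, -3.91688149e-07]), 'eef_pos': array([0.18372348, 0.46433003, 0.23040644]), 'tool_rot': array([ 1.87288680e-01,  9.82304357e-01, -1.02855857e-03, -2.05054264e-04]), 'ft_force': array([-0.33124611, -0.25617615, -0.26861895]), 'ft_torque': array([-0.00552726, -0.05599254, -0.07444565]), 'grasp_force': 0.0, 'grip_width': 0.08526787317499301}
[[420.69322932   0.         320.98797965]
 [  0.         420.69322932 199.31872716]
 [  0.           0.           1.        ]] [[-0.045  0.874 -0.483  1.24 ]
 [ 0.999  0.043 -0.014 -0.005]
 [ 0.009 -0.483 -0.875  1.405]
 [ 0.     0.     0.     1.   ]]
[[506.24553695   0.         321.14701891]
 [  0.         506.24553695 199.45775976]
 [  0.           0.           1.        ]] [[ 0.017 -0.997  0.078  0.418]
 [-1.    -0.017  0.003 -0.028]
 [-0.002 -0.078 -0.997  1.564]
 [ 0.     0.     0.     1.   ]]
```

View pics/top0.png

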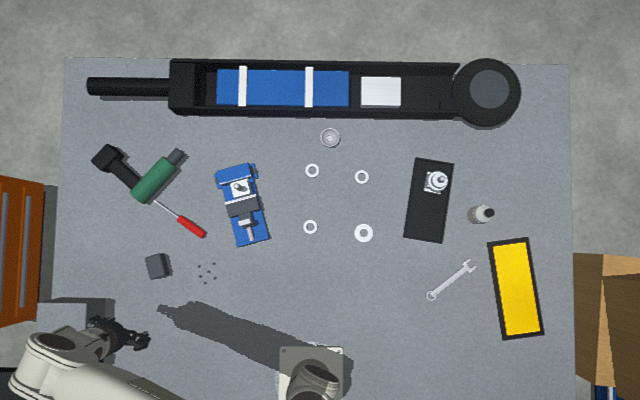

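View pics/scene0.png

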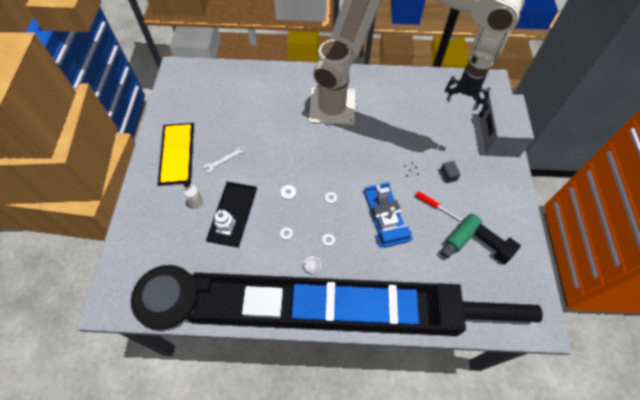

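The top view shows one wide ring at (363,233) and narrow rings at (312,170), (362,177) and (310,227). The carrier is at (239,187) and the jaw handle at about (249,228). The tray is at (428,200), with its free half towards the robot. Next I'll measure these.

Run:
```python
from h import *
c=dict(np.load("top.npz"));W=world(c);f=c["frame"]
g=f.astype(int)
print("bench z",np.median(W[250:280,320:400,2]))
for n,(u,v) in dict(n_a=(312,170),n_b=(362,177),n_c=(310,227),w=(363,233),dish=(330,138)).items():
    s=np.s_[v-14:v+15,u-14:u+15]
    bright=f[s].min(-1)>170
    hi=bright
    p=W[s][hi]
    cnt=np.argwhere(hi)[:,::-1].astype(np.float32)
    (cx,cy),r=cv2.minEnclosingCircle(cnt)
    print(n,hi.sum(),p[:,:2].mean(0).round(4),((p.max(0)+p.min(0))/2).round(4),np.ptp(p,axis=0).round(4),"px",cx+u-14,cy+v-14,r)
def rect(s,m,name):
    p=W[s][m][:,:2].astype(np.float32)
    r=cv2.minAreaRect(p*1000);print(name,m.sum(),r)
s=np.s_[140:265,200:285]
z=W[s][...,2]
for lo,hi in((.015,.025),(.045,.053),(.058,.075),(.08,.1),(.11,.13)):
    m=(z>lo)&(z<hi);rect(s,m,f"vise {lo}-{hi}")
    
m=(z>.012)&(z<.13);rect(s,m,"vise all")
s=np.s_[145:255,395:465];z=W[s][...,2]
m=(z>.016)&(z<.03);rect(s,m,"tray rim")
for lo,hi in((.002,.012),(.11,.14),(.1,.11)):
    m=(z>lo)&(z<hi);rect(s,m,f"tray {lo}")
a=cv2.resize(f[140:265,200:285,::-1],None,fx=4.5,fy=4.5,interpolation=cv2.INTER_CUBIC)
b=cv2.resize(f[145:255,395:465,::-1],(400,a.shape[0]),interpolation=cv2.INTER_CUBIC)
cv2.imwrite("pics/crop1.png",np.hstack([a,b])); print(a.shape)
np.set_printoptions(linewidth=250)
print((W[155:250:3,215:275:2,2]*1000).astype(int))
```

```text
bench z -0.002377527947210689
n_a 104 [0.629  0.0075] [5.363e-01 1.000e-04 7.775e-01] [0.2363 0.057  1.5732] px 311.69354820251465 169.98387050628662 6.990692138671875
n_b 104 [ 0.6117 -0.1451] [ 0.5264 -0.098   0.7789] [0.2164 0.1391 1.5704] px 361.0714282989502 176.5 7.089183807373047
n_c 108 [0.4555 0.0093] [0.447  0.0015 0.7773] [0.0577 0.06   1.5736] px 309.8928575515747 226.4464282989502 7.065866947174072
w 230 [ 0.4395 -0.1544] [ 0.44   -0.154   0.0045] [0.0524 0.0553 0.0206] px 363.25973987579346 232.58441543579102 9.446802139282227
dish 128 [ 0.7324 -0.0482] [ 0.5897 -0.0444  0.7779] [0.343  0.0562 1.5724] px 329.192307472229 136.57692337036133 9.506404876708984
vise 0.015-0.025 726 ((511.579833984375, 258.9107971191406), (249.25111389160156, 203.78573608398438), 12.153039932250977)
vise 0.045-0.053 748 ((532.126708984375, 218.38827514648438), (206.04434204101562, 99.82008361816406), 16.854211807250977)
vise 0.058-0.075 180 ((523.9567260742188, 200.28318786621094), (133.18264770507812, 61.85377502441406), 15.117234230041504)
vise 0.08-0.1 77 ((510.4927062988281, 209.16412353
[... 4971 characters left out ...]
3   18   12   22   19   35   38   35   17   18   21   26   30   30   36    5    2   -5]
 [   1    2    0   -3   -4    0    6    4   -1    1    1   13   21   12   20   13   18   13   38   40   34   35   34   31   34   24    3   -3   -2   -3]
 [   0   -5   -2    0   -2   -2    0   -4    3    5   -4   20   18   24   31   29   31   27   33   30   17  -10   -6   -9   -5   -3   -5    0    1    3]
 [  -2   -4    0   -1    0    0   -3    1   -5   -2   -3   27   31   30   29   13   -2   -1   -5   -5   -3   -1    2    1   -3    1   -4   -5    0    1]
 [  -2   -3    0   -2   -1   -5   -3   -2   -2   -4   -6   -1    0   -2   -5   -7    1   -7    1   -3    0    0    0  -10    0   -3   -5   -2   -2    0]]
```

View pics/crop1.png

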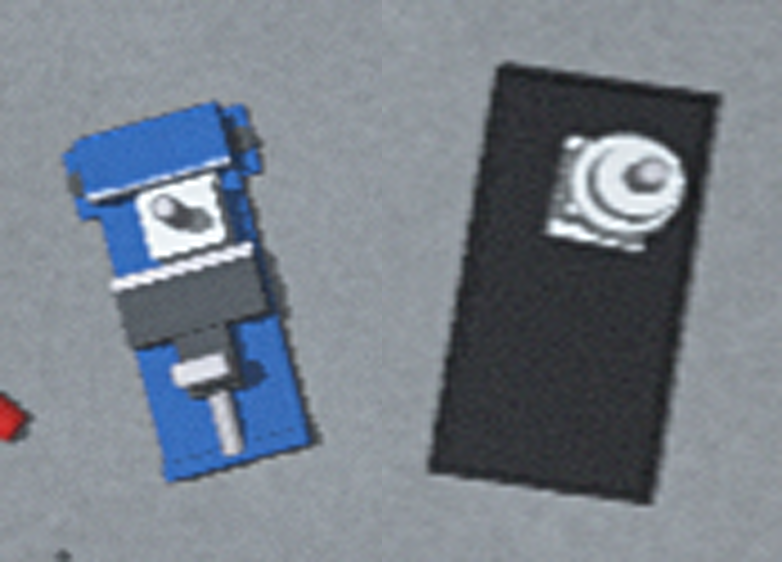

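Bench depth reads −2 mm, body top 73 and handle top 95, which all fit the given sizes. Per-pixel depth is noisy, so I'll refine the positions by intersecting pixel rays with the known heights.

```bash
cat >> h.py <<'E'
def ray(c,u,v,z):
    T=np.linalg.inv(c["extrinsics"]);d=T[:3,:3]@np.linalg.inv(c["camera_matrix"])@[u,v,1]
    return (T[:3,3]+d*(z-T[2,3])/d[2])[:2]
def rings(c,pts,z=.009,h=14):
    f=c["frame"].astype(float);out=[]
    for u,v in pts:
        g=f[v-h:v+h+1,u-h:u+h+1].mean(-1);w=np.clip(g-np.median(g)-25,0,60)
        yy,xx=np.mgrid[-h:h+1,-h:h+1]
        out.append(ray(c,u+(w*xx).sum()/w.sum(),v+(w*yy).sum()/w.sum(),z))
    return np.array(out)
E
python3 - <<'E'
from h import *
for cn,pts in(("top",[(312,170),(362,177),(310,227),(363,233)]),("scene",[(329,239),(287,233),(331,197),(288,192)])):
    c=dict(np.load(cn+".npz"));print(cn,rings(c,pts).round(4).tolist())
    s=np.s_[145:255,205:275] if cn=="top" else np.s_[175:250,360:415]
    W=world(c)[s];z=W[...,2]
    m=((z>.087)&(z<.103)).astype(np.uint8);
    n,l,st,ce=cv2.connectedComponentsWithStats(m);i=1+st[1:,4].argmax();p=np.argwhere(l==i)
    q=np.array([ray(c,b+s[1].start,a+s[0].start,.095) for a,b in p])
    print("handle",len(p),st[i],q.mean(0).round(4),cv2.minAreaRect((q*1000).astype(np.float32)))
    m=(z>.125)&(z<.16);p=np.argwhere(m);q=np.array([ray(c,b+s[1].start,a+s[0].start,.143) for a,b in p])
    print("axle",len(p),p.mean(0)+[s[0].start,s[1].start],q.mean(0).round(4),np.ptp(q,axis=0).round(4))
c=dict(np.load("top.npz"))
P=lambda x,y,z:ray(c,200+(x+.5)/4.494-.5,140+(y+.5)/4.496-.5,z)
for a,b in(((88,198),(228,160)),((113,285),(252,246))):
    A,B=P(*a,.05),P(*b,.05);d=A-B;print("jaw edge",A,B,np.degrees(np.arctan2(d[1],d[0]))-90,np.linalg.norm(d))
print("axle top px",P(164,204,.143))
T=lambda x,y,z:ray(c,395+(x+.5)/5.714-.5,145+(y+.5)/5.109-.5,z)
# crop b begins at column 382
q=[T(x-382,y,.022) for x,y in((498,65),(721,95),(653,503),(430,470))]
q=np.array(q);print("tray",q,q.mean(0),np.linalg.norm(q[0]-q[3]),np.linalg.norm(q[0]-q[1]))
d=q[0]+q[1]-q[2]-q[3];d/=np.linalg.norm(d);print("ang",np.degrees(np.arctan2(d[1],d[0])),"free",q.mean(0)-.06*d)
E
```

```text
top [[0.6304, 0.0074], [0.6129, -0.1464], [0.456, 0.0099], [0.4397, -0.1541]]
handle 66 [33 73 13  8 66] [0.464  0.1983] ((463.7110290527344, 197.88790893554688), (15.59007740020752, 35.78723907470703), 16.95856475830078)
axle 35 [186.05714286 236.71428571] [0.5627 0.215 ] [0.0171 0.0172]
scene [[0.6316, 0.0067], [0.6138, -0.1472], [0.4559, 0.0093], [0.4398, -0.1547]]
handle 46 [18 13 11  6 46] [0.4685 0.1973] ((468.4158020019531, 196.68515014648438), (17.994644165039062, 37.626075744628906), 12.076390266418457)
axle 28 [209.71428571 390.92857143] [0.5714 0.2138] [0.0231 0.0141]
jaw edge [0.57856372 0.28387677] [0.60573915 0.19086248] 16.28646527376786 0.09690284587220253
jaw edge [0.52051285 0.26527417] [0.54819672 0.17320351] 16.735019430466323 0.09614262771520869
axle top px [0.56573508 0.21681833]
tray [[ 0.67307609 -0.30944802]
 [ 0.65688532 -0.4292939 ]
 [ 0.41186098 -0.39242628]
 [ 0.42937809 -0.27399263]] [ 0.54280012 -0.35129021] 0.2462636776992419 0.12093460052083328
ang -8.41775705689371 free [ 0.4834465  -0.34250683]
```

Request:
send_rows(
  steps="1 0.0128 -0.031 -0.004 0 0 -0.0453;1 0.0128 -0.031 -0.004 0 0 -0.0453;1 0.0128 -0.031 -0.004 0 0 -0.0453;1 0.0128 -0.031 -0.004 0 0 -0.0453;1 0.0128 -0.031 -0.004 0 0 -0.0453",
)

```text
clock: 0.52
eef_pos: [0.2479, 0.3082, 0.2107]
tool_rot: [0.298, 0.955, -0.0, -0.0]
ft_force: [0.6, -1.0, -0.0]
grip_width: 0.0851
grasp_force: 0.0
```

Request:
send_rows(
  steps="1 0.0128 -0.031 -0.004 0 0 -0.0453;1 0.0128 -0.031 -0.004 0 0 -0.0453;1 0.0128 -0.031 -0.004 0 0 -0.0453;1 0.0128 -0.031 -0.004 0 0 -0.0453;1 0.0128 -0.031 -0.004 0 0 -0.0453",
)

```text
clock: 0.93
eef_pos: [0.3119, 0.1533, 0.191]
tool_rot: [0.404, 0.915, -0.0, -0.0]
ft_force: [1.6, 0.1, -0.2]
grip_width: 0.0853
grasp_force: 0.0
```

Request:
send_rows(
  steps="1 0.0128 -0.031 -0.004 0 0 -0.0453;1 0.0128 -0.031 -0.004 0 0 -0.0453;1 0.0128 -0.031 -0.004 0 0 -0.0453;1 0.0128 -0.031 -0.004 0 0 -0.0453;1 0.0128 -0.031 -0.004 0 0 -0.0453",
)

```text
clock: 1.35
eef_pos: [0.3759, -0.0018, 0.171]
tool_rot: [0.505, 0.863, 0.0, -0.0]
ft_force: [0.2, 1.1, 0.8]
grip_width: 0.0854
grasp_force: 0.0
```

Request:
send_rows(
  steps="1 0.0128 -0.031 -0.004 0 0 -0.0453;1 0.0128 -0.031 -0.004 0 0 -0.0453;1 0.0128 -0.031 -0.004 0 0 -0.0453;1 0.0128 -0.031 -0.004 0 0 -0.0453;1 0 0 0 0 0 0",
)

```text
clock: 1.77
eef_pos: [0.4289, -0.1287, 0.1543]
tool_rot: [0.583, 0.813, -0.001, 0.001]
ft_force: [0.1, -0.6, -0.5]
grip_width: 0.0854
grasp_force: 0.0
```

```bash
cat >> h.py <<'E'
from scipy.spatial.transform import Rotation as R
def st():
    o=get_obs();m=R.from_quat(o["tool_rot"]).as_matrix()
    print("t",round(o["clock"],2),"tcp",o["eef_pos"].round(4),"ydir",np.degrees(np.arctan2(m[1,1],m[0,1])).round(2),"zax",m[:,2].round(3),"F",o["ft_force"].round(1),"w",round(o["grip_width"],4),"gf",round(o["grasp_force"],1),"j",o["joint_pos"].round(2))
    return o
def wray(c,o,u,v,z):
    K=c["camera_matrix"];a=np.array([(u-K[0,2])/K[0,0],(v-K[1,2])/K[1,1]]);r=np.hypot(*a)
    d=np.r_[a/r*np.sin(r),np.cos(r)] if r>0 else np.array([0,0,1.])
    T=c["T_tool_cam"];m=R.from_quat(o["tool_rot"]).as_matrix()
    p=o["eef_pos"]+m@T[:3,3];d=m@T[:3,:3]@d
    return (p+d*(z-p[2])/d[2])[:2]
E
python3 - <<'E'
from h import *
o=st();c=camera("wrist");np.savez("w1.npz",**c,**o);cv2.imwrite("pics/w1.png",c["frame"][...,::-1])
print(c["camera_matrix"],c["T_tool_cam"].round(3))
E
```

```text
t 1.77 tcp [ 0.4289 -0.1287  0.1543] ydir 18.69 zax [ 0.001 -0.002 -1.   ] F [ 0.1 -0.6 -0.5] w 0.0854 gf 0.0 j [-0.29  0.19 -0.27  1.11 -0.    0.95]
[[309.70691629   0.         315.50016565]
 [  0.         309.70691629 199.95503804]
 [  0.           0.           1.        ]] [[ 0.    -0.959 -0.285  0.073]
 [ 1.    -0.     0.001 -0.   ]
 [-0.001 -0.285  0.959 -0.142]
 [ 0.     0.     0.     1.   ]]
```

View pics/w1.png

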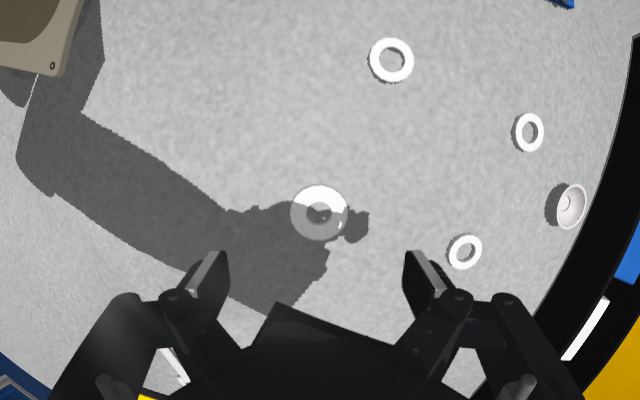

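The wrist view shows the wide ring at about (319,213), half in shadow. Narrow rings are at (391,60), (529,132) and (464,251), and the dish is at (571,207).

Run:
```python
from h import *
d=dict(np.load("w1.npz"))
for n,p in dict(wide=(319,213),L=(290,213),Rr=(348,213),c=(391.5,60.5),b=(464.5,251.5),a=(529,132)).items(): print(n,wray(d,d,*p,.009).round(4))
```

```text
wide [ 0.4407 -0.1527]
L [ 0.4137 -0.1618]
Rr [ 0.4678 -0.1436]
c [0.4566 0.0092]
b [ 0.6112 -0.1447]
a [0.6298 0.0074]
```

Request:
send_rows(
  steps="1 0.0056 -0.0124 0 0 0 -0.019;1 0.0056 -0.0124 -0.01 0 0 -0.019;1 0 0 -0.03 0 0 0;1 0 0 -0.03 0 0 0;1 0 0 -0.03 0 0 0",
)

```text
clock: 2.23
eef_pos: [0.4388, -0.1484, 0.0549]
tool_rot: [0.595, 0.804, 0.0, 0.001]
ft_force: [1.2, 0.5, -0.7]
grip_width: 0.0853
grasp_force: 0.0
```

Request:
send_rows(
  steps="1 0 0 -0.03 0 0 0;1 0 0 -0.017 0 0 0;1 0 0 -0.01 0 0 0;1 0 0 0 0 0 0;1 0 0 0 0 0 0",
)

```text
clock: 2.65
eef_pos: [0.4379, -0.148, -0.0019]
tool_rot: [0.595, 0.804, -0.0, -0.001]
ft_force: [0.2, -0.1, 0.0]
grip_width: 0.0851
grasp_force: 0.0
```

Run:
```python
from h import *
o=st();c=camera("wrist");cv2.imwrite("pics/w2.png",c["frame"][...,::-1])
```

```text
t 2.65 tcp [ 0.4379 -0.148  -0.0019] ydir 17.0 zax [-0.002  0.001 -1.   ] F [ 0.2 -0.1  0. ] w 0.0851 gf 0.0 j [-0.33  0.42 -0.44  0.72  0.    0.95]
```

View pics/w2.png

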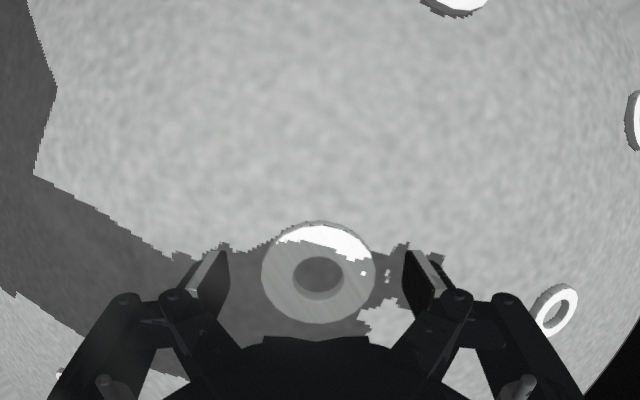

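The wide ring is centred at (318,273), midway between the fingers at 217 and 415. The TCP is about 6 mm short across the closing direction, so I'll correct that and close.

Request:
send_rows(
  steps="1 0.0015 -0.003 0 0 0 0;1 0.001 -0.003 -0.001 0 0 0;1 0 0 0 0 0 0;-1 0 0 0 0 0 0;-1 0 0 0 0 0 0",
)

```text
clock: 3.12
eef_pos: [0.4411, -0.1551, -0.0023]
tool_rot: [0.596, 0.803, 0.0, 0.0]
ft_force: [0.0, -0.1, -0.5]
grip_width: 0.0637
grasp_force: 0.0
```

Request:
send_rows(
  steps="-1 0 0 0 0 0 0;-1 0 0 0 0 0 0;-1 0 0 0 0 0 0;-1 0 0 0 0 0 0;-1 0 0 0 0 0 0",
)

```text
clock: 3.53
eef_pos: [0.4411, -0.155, -0.0015]
tool_rot: [0.596, 0.803, 0.0, 0.0]
ft_force: [-2.1, 0.6, 8.6]
grip_width: 0.0548
grasp_force: 61.2
```

```bash
python3 -c "
from h import *
st()"
```

```text
t 3.53 tcp [ 0.4411 -0.155  -0.0015] ydir 16.9 zax [ 0.001 -0.    -1.   ] F [-2.1  0.6  8.6] w 0.0548 gf 61.2 j [-0.34  0.42 -0.42  0.72 -0.    0.94]
```

Request:
send_rows(
  steps="-1 0 0 0.01 0 0 0;-1 0 0 0.02 0 0 0;-1 0 0 0.03 0 0 0;-1 0 0 0.03 0 0 0;-1 0 0 0 0 0 0",
)

```text
clock: 3.95
eef_pos: [0.4446, -0.1562, 0.0926]
tool_rot: [0.595, 0.803, 0.001, 0.005]
ft_force: [1.7, -1.1, -1.0]
grip_width: 0.0546
grasp_force: 63.4
```

Run:
```python
from h import *
o=st();c=camera("wrist");cv2.imwrite("pics/w3.png",cv2.resize(c["frame"][180:400,160:480,::-1],None,fx=2,fy=2))
```

```text
t 3.95 tcp [ 0.4446 -0.1562  0.0926] ydir 16.92 zax [ 0.009 -0.003 -1.   ] F [ 1.7 -1.1 -1. ] w 0.0546 gf 63.4 j [-0.34  0.29 -0.32  0.96  0.    0.94]
```

View pics/w3.png

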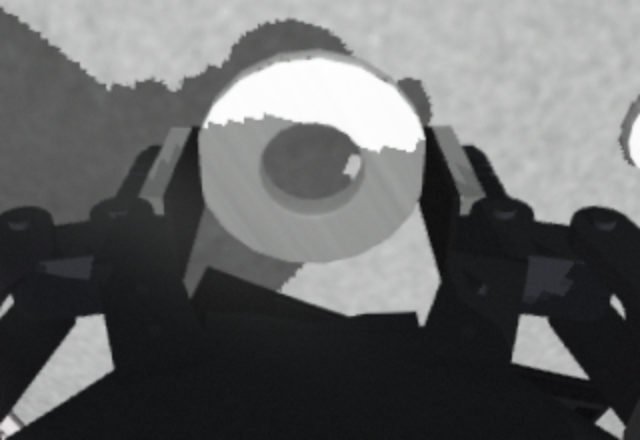

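The ring is held flat between the pads, its outline centred at full-image (316,258). I'll work out its offset from the TCP.

Run:
```python
from h import *
c=dict(np.load("w1.npz"))
o=st()
for n,p in dict(c=(316,258),L=(261,258),R=(371.5,258),T=(316,205.5),B=(316,311)).items():
  q=wray(c,o,*p,o["eef_pos"][2]+.011)-o["eef_pos"][:2]; a=np.radians(16.9)
  print(n,q.round(4),"along y",(q@[np.cos(a),np.sin(a)]).round(4),"perp",(q@[-np.sin(a),np.cos(a)]).round(4))
```

```text
t 4.0 tcp [ 0.4435 -0.1558  0.0904] ydir 16.92 zax [ 0.007 -0.002 -1.   ] F [ 0.7  0.1 -0.7] w 0.0547 gf 63.4 j [-0.34  0.29 -0.32  0.95  0.    0.94]
c [-0.0014  0.0048] along y 0.0 perp 0.005
L [-0.0265 -0.0031] along y -0.0263 perp 0.0048
R [0.0242 0.0121] along y 0.0267 perp 0.0046
T [-0.0091  0.0298] along y -0.0 perp 0.0312
B [ 0.0078 -0.0254] along y 0.0001 perp -0.0266
```

Request:
send_rows(
  steps="-1 0 0 0.034 0 0 0;-1 0 0 0.034 0 0 0;-1 0.01 0.02 0.032 0 0 0;-1 0.0124 0.03 0 0 0 0;-1 0.0124 0.03 0 0 0 0",
)

```text
clock: 4.42
eef_pos: [0.477, -0.0748, 0.1886]
tool_rot: [0.596, 0.803, 0.001, 0.002]
ft_force: [-0.4, 0.4, -0.9]
grip_width: 0.0546
grasp_force: 63.7
```

Request:
send_rows(
  steps="-1 0.0124 0.03 0 0 0 0;-1 0.0124 0.03 0 0 0 0;-1 0.0124 0.03 0 0 0 0;-1 0.0124 0.03 0 0 0 0;-1 0.0124 0.03 0 0 0 0",
)

```text
clock: 4.83
eef_pos: [0.5371, 0.0766, 0.1856]
tool_rot: [0.595, 0.803, -0.001, -0.001]
ft_force: [0.6, -0.3, -0.5]
grip_width: 0.0545
grasp_force: 63.7
```

Request:
send_rows(
  steps="-1 0.0124 0.03 0 0 0 0;-1 0.0124 0.03 0 0 0 0;-1 0.0124 0.03 0 0 0 0;-1 0 0 0 0 0 0;-1 0 0 0 0 0 0",
)

```text
clock: 5.25
eef_pos: [0.5742, 0.1666, 0.1849]
tool_rot: [0.594, 0.804, -0.001, -0.001]
ft_force: [-0.1, -0.3, -0.9]
grip_width: 0.0545
grasp_force: 63.7
```

Run:
```python
from h import *
o=st();c=camera("wrist");np.savez("w4.npz",**c,**o);cv2.imwrite("pics/w4.png",c["frame"][...,::-1])
```

```text
t 5.25 tcp [0.5742 0.1666 0.1849] ydir 17.09 zax [-0.003 -0.001 -1.   ] F [-0.1 -0.3 -0.9] w 0.0545 gf 63.7 j [ 0.28  0.46  0.2   1.31 -0.    1.55]
```

View pics/w4.png

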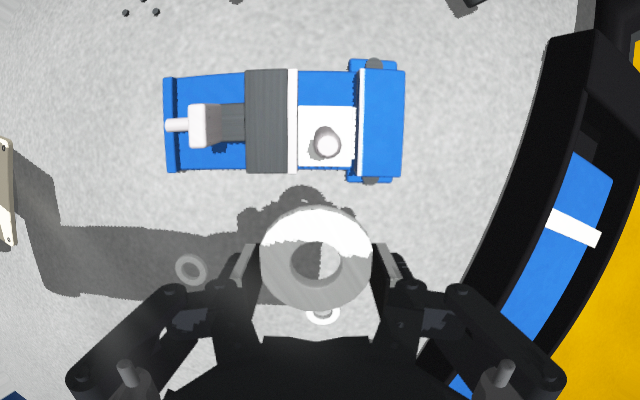

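The wrist view shows the held ring centred at (316,258) and the carrier axle top at about (328,145). The vise is still closed. Depth will give me the axle top.

Run:
```python
from h import *
d=dict(np.load("w4.npz"));z=d["range_z"]
np.set_printoptions(linewidth=250)
print((z[126:166:2,308:350:2]*1000).astype(int))
print(d["frame"].mean(-1)[126:166:2,308:350:2].astype(int))
for p in((328,145),(327,143)):print(wray(d,d,*p,.143))
```

```text
[[245 244 245 245 246 245 245 240 230 228 242   0 245 244 245 245 244 244 244 245 245]
 [245 246 245 245 246 230 217 211 205 202 202 211 217 245 245 246 246 245 245 244 244]
 [246 245 246 246 229 206 195 189 184 185 185 184 187 202 245 245 247 245 246 245 244]
 [247 246 245 247 218 195 187 185 184 183 183 183 185 185 210 245 246 246 246 247 246]
 [247 247 246 246 196 184 185 182 183   0 182 181 182 183 183 248 247 248 247 246 247]
 [247 248 248 235 186 183 183 182 181 181 182 181 181 181 183 185 247 246 246 248 248]
 [247 247 248 220 184 183 182 181 180 181 181 182 181 182 182 184 185 246 248 247 247]
 [249 248 248 193 184 182 180 181 182 181 182 181 181 181 181 183 186 248 249 248 248]
 [249 250 249 186 183 181 182 182 181 182 182 182 182 183 182 182 184 185 247 249 248]
 [249 249 251 187 184 183 181 182 182 181 181 182 182 181 184 183   0 185 249 250 250]
 [251 249 251 187 185 182 182 182 182 182 183 182 182 181 182 184 186 250 250 250 249]
 [250 252 250 250 186 182 183 183 183 183 182 182 182 183 184 184 188 250 250 252 249]
 [251 252 251 250 186 184 184 184 183 183 183 183 184 18
[... 1729 characters left out ...]
0 250 250 251 239 158 231 254 254 254 255]
 [205 173 174 163 130 141 224 250 251 251 250 250 250 241 166 144 252 254 254 254 254]
 [251 173 174 174 158 131 147 214 241 250 251 247 225 163 154 252 254 254 254 254 254]
 [254 174 174 173 172 159 133 121 121 177 179 153 125 166 252 255 254 254 254 254 254]
 [255 219 204 173 172 173 168 157 178 178 176 214 245 254 255 255 254 254 254 254 254]
 [255 254 254 253 243 199 211 254 254 254 254 254 255 255 254 254 254 254 254 254 254]
 [255 254 254 254 254 254 253 254 254 254 254 254 254 255 254 254 254 254 254 254 254]
 [254 254 254 254 254 254 254 254 254 254 254 254 254 255 254 254 254 254 254 254 254]]
[0.56576916 0.21845111]
[0.5648399  0.21942061]
```

Request:
send_rows(
  steps="-1 -0.003 0.0165 0 0 0 0;-1 -0.003 0.016 0 0 0 0;-1 -0.003 0.016 -0.01 0 0 0;-1 0 0 -0.014 0 0 0;-1 0 0 -0.008 0 0 0",
)

```text
clock: 5.72
eef_pos: [0.5646, 0.2126, 0.1536]
tool_rot: [0.596, 0.803, -0.001, -0.001]
ft_force: [0.4, -0.8, -0.8]
grip_width: 0.0543
grasp_force: 63.8
```

Request:
send_rows(
  steps="-1 0 0 0 0 0 0;-1 0 0 0 0 0 0;-1 0 0 0 0 0 0;-1 0 0 0 0 0 0;-1 0 0 0 0 0 0",
)

```text
clock: 6.13
eef_pos: [0.5665, 0.2133, 0.1562]
tool_rot: [0.596, 0.803, 0.001, 0.0]
ft_force: [-0.5, -0.6, -0.4]
grip_width: 0.0544
grasp_force: 63.7
```

Run:
```python
from h import *
o=st();c=camera("wrist");np.savez("w5.npz",**c,**o);cv2.imwrite("pics/w5.png",cv2.resize(c["frame"][180:340,220:420,::-1],None,fx=3.5,fy=3.5))
```

```text
t 6.13 tcp [0.5665 0.2133 0.1562] ydir 16.87 zax [ 0.001  0.    -1.   ] F [-0.5 -0.6 -0.4] w 0.0544 gf 63.7 j [ 0.36  0.49  0.17  1.25 -0.    1.64]
```

View pics/w5.png

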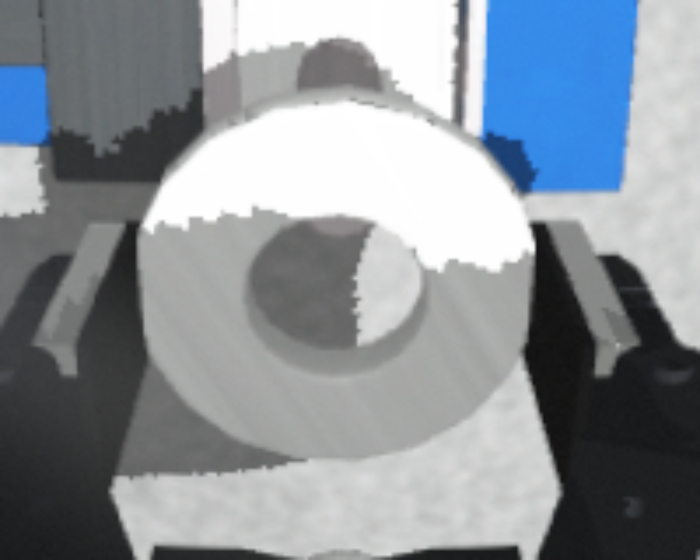

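The view is centred left to right: axle base at crop x 338, ring at 336. The ring hole's upper rim spans crop y 215–378 and the axle base back edge is at y 38. Next I'll compare their perpendicular positions.

Run:
```python
from h import *
d=dict(np.load("w5.npz"));o=d;a=np.radians(16.9);Y=np.array([np.cos(a),np.sin(a)]);X=np.array([-np.sin(a),np.cos(a)])
f=lambda x,y,z:wray(d,d,220+(x+.5)/3.5-.5,180+(y+.5)/3.5-.5,z)
t=o["eef_pos"]
for n,x,y,z in(("hole top",336,215,t[2]+.011),("hole bot",336,378,t[2]+.011),("outer top",336,98,t[2]+.011),("outer bot",336,460,t[2]+.011),("hL",247,290,t[2]+.011),("hR",427,290,t[2]+.011),("base back",338,38,.075),("base L",298,80,.079),("base R",380,80,.079)):
    q=f(x,y,z);r=q-t[:2];print(n,q.round(4),"y",(r@Y).round(4),"x",(r@X).round(4))
```

```text
hole top [0.5624 0.2264] y -0.0001 x 0.0138
hole bot [0.5698 0.2019] y -0.0001 x -0.0118
outer top [0.5577 0.242 ] y -0.0001 x 0.0301
outer bot [0.5741 0.1878] y -0.0001 x -0.0266
hL [0.554  0.2121] y -0.0122 x 0.0025
hR [0.5776 0.2192] y 0.0123 x 0.0024
base back [0.5631 0.2265] y 0.0006 x 0.0136
base L [0.5573 0.2162] y -0.0079 x 0.0055
base R [0.5739 0.2213] y 0.0095 x 0.0055
```

The ring needs about 3 mm more across the closing direction. I'll shift it, then lower gently over the axle.

Request:
send_rows(
  steps="-1 0 0.003 0 0 0 0;-1 0 0 0 0 0 0;-1 0 0 -0.005 0 0 0;-1 0 0 -0.005 0 0 0;-1 0 0 -0.005 0 0 0",
)

```text
clock: 6.6
eef_pos: [0.5657, 0.2166, 0.1396]
tool_rot: [0.595, 0.803, -0.0, -0.0]
ft_force: [-0.4, -0.3, -1.0]
grip_width: 0.0544
grasp_force: 63.7
```

Request:
send_rows(
  steps="-1 0 0 -0.005 0 0 0;-1 0 0 -0.005 0 0 0;-1 0 0 -0.005 0 0 0;-1 0 0 0 0 0 0;-1 0 0 0 0 0 0",
)

```text
clock: 7.02
eef_pos: [0.5655, 0.2165, 0.1247]
tool_rot: [0.595, 0.803, -0.0, -0.0]
ft_force: [-0.0, 0.1, -0.8]
grip_width: 0.0549
grasp_force: 63.7
```

Run:
```python
from h import *
o=st();c=camera("wrist");np.savez("w6.npz",**c,**o);cv2.imwrite("pics/w6.png",cv2.resize(c["frame"][180:340,220:420,::-1],None,fx=3.5,fy=3.5))
```

```text
t 7.02 tcp [0.5655 0.2165 0.1247] ydir 16.92 zax [-0.001 -0.    -1.   ] F [-0.   0.1 -0.8] w 0.0549 gf 63.7 j [0.37 0.51 0.12 1.18 0.   1.64]
```

View pics/w6.png

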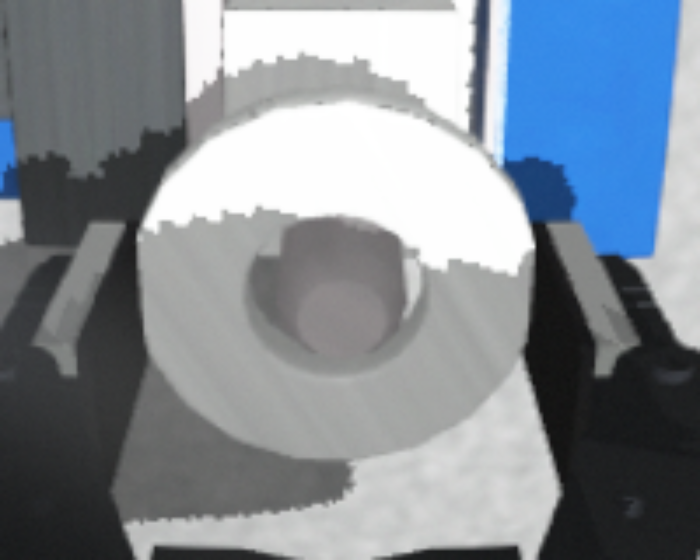

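The axle is through the ring hole with no contact force. Next: lower to about z 0.085 and release.

Request:
send_rows(
  steps="-1 0.0005 0 -0.01 0 0 0;-1 0 0 -0.01 0 0 0;-1 0 0 -0.01 0 0 0;-1 0 0 -0.008 0 0 0;-1 0 0 0 0 0 0",
)

```text
clock: 7.48
eef_pos: [0.5645, 0.2159, 0.0842]
tool_rot: [0.595, 0.803, -0.002, -0.001]
ft_force: [-0.0, -0.2, -1.5]
grip_width: 0.0545
grasp_force: 63.8
```

Request:
send_rows(
  steps="1 0 0 0 0 0 0;1 0 0 0 0 0 0;1 0 0 0 0 0 0;1 0 0 0 0 0 0;1 0 0 0 0 0 0",
)

```text
clock: 7.9
eef_pos: [0.5668, 0.2168, 0.088]
tool_rot: [0.595, 0.803, 0.001, 0.0]
ft_force: [1.2, -0.3, 0.1]
grip_width: 0.0855
grasp_force: 0.0
```

Run:
```python
from h import *
o=st();c=camera("wrist");np.savez("w7.npz",**c,**o);cv2.imwrite("pics/w7.png",cv2.resize(c["frame"][160:400,160:480,::-1],None,fx=2,fy=2))
```

```text
t 7.9 tcp [0.5668 0.2168 0.088 ] ydir 16.92 zax [ 0.001  0.    -1.   ] F [ 1.2 -0.3  0.1] w 0.0855 gf 0.0 j [0.37 0.54 0.07 1.1  0.   1.64]
```

View pics/w7.png

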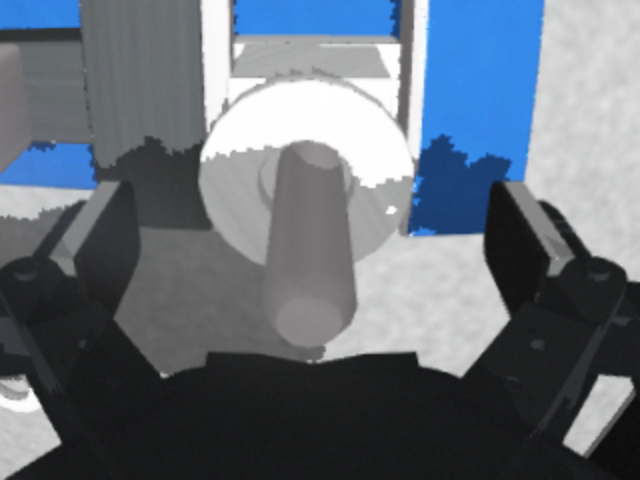

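The wide ring lies flat on the body with the axle through it, and the fingers are clear. I'll raise the arm, re-check the narrow rings from above and go to the nearest one.

Request:
send_rows(
  steps="1 0 0 0.03 0 0 0;1 0 0 0.035 0 0 0;1 0 0 0.035 0 0 0;1 -0.015 -0.03 0 0 0 0;1 -0.02 -0.035 0 0 0 0",
)

```text
clock: 8.37
eef_pos: [0.5348, 0.1534, 0.1908]
tool_rot: [0.594, 0.804, 0.004, 0.003]
ft_force: [-0.4, -1.3, -0.3]
grip_width: 0.085
grasp_force: 0.0
```

Request:
send_rows(
  steps="1 -0.02 -0.035 0 0 0 0;1 -0.02 -0.035 0 0 0 0;1 -0.02 -0.035 0 0 0 0;1 -0.013 -0.03 -0.02 0 0 0;1 0 0 -0.02 0 0 0",
)

```text
clock: 8.78
eef_pos: [0.4567, 0.0124, 0.1485]
tool_rot: [0.598, 0.802, -0.0, 0.002]
ft_force: [0.1, 0.3, -0.5]
grip_width: 0.0854
grasp_force: 0.0
```

Run:
```python
from h import *
o=st();c=camera("top");print(rings(c,[(312,170),(362,177),(310,227)]).round(4).tolist())
b=(c["frame"].min(-1)>190);print(b[165:235,300:370].sum())
c=camera("wrist")
g=c["frame"].astype(float)
# bright ring blobs
m=(g.min(-1)>215).astype(np.uint8);n,l,s,ce=cv2.connectedComponentsWithStats(m)
for i in range(1,n):
    if s[i,4]>150:
        x,y,w,h,a=s[i];print(s[i],ce[i].round(1),"box",wray(c,o,x+(w-1)/2,y+(h-1)/2,.009).round(4))
cv2.imwrite("pics/w8.png",c["frame"][...,::-1])
```

```text
t 8.78 tcp [0.4567 0.0124 0.1485] ydir 16.6 zax [ 0.002 -0.002 -1.   ] F [ 0.1  0.3 -0.5] w 0.0854 gf 0.0 j [ 0.03  0.21 -0.26  1.1  -0.    1.31]
[[0.6304, 0.0074], [0.6129, -0.1464], [nan, nan]]
712
[ 501    0   54   51 1325] [527.   27.4] box [0.6211 0.2526]
[ 20  45  24  45 435] [33.9 60.4] box [0.0725 0.0662]
[294 172  46  43 933] [317.9 191.2] box [0.4591 0.0083]
[454 224  35  36 624] [470.7 241.3] box [0.6369 0.0045]
[603 279  36  21 471] [620.4 289.5] box [ 1.028  -0.0023]h.py:15: RuntimeWarning: invalid value encountered in scalar divide
  out.append(ray(c,u+(w*xx).sum()/w.sum(),v+(w*yy).sum()/w.sum(),z))
```

Request:
send_rows(
  steps="1 0.001 -0.0035 -0.03 0 0 0;1 0 0 -0.03 0 0 0;1 0 0 -0.03 0 0 0;1 0 0 -0.02 0 0 0;1 0 0 0 0 0 0",
)

```text
clock: 9.3
eef_pos: [0.4571, 0.0139, 0.0345]
tool_rot: [0.595, 0.804, -0.002, -0.003]
ft_force: [-0.7, 0.8, -0.1]
grip_width: 0.0853
grasp_force: 0.0
```

Request:
send_rows(
  steps="1 0 0 0 0 0 0;1 0 0 0 0 0 0;1 0 0 0 0 0 0;1 0 0 0 0 0 0;1 0 0 0 0 0 0",
)

```text
clock: 9.72
eef_pos: [0.4605, 0.0132, 0.0386]
tool_rot: [0.595, 0.803, 0.001, 0.001]
ft_force: [0.1, -0.2, -0.2]
grip_width: 0.0854
grasp_force: 0.0
```

```bash
cat >> h.py <<'E'
def wring(o,c,zt=.009,Rm=.022,show=True):
    """ring seen by wrist depth: points near height zt-> circle centre"""
    K=c["camera_matrix"];v,u=np.mgrid[:400,:640];a=(u-K[0,2])/K[0,0];b=(v-K[1,2])/K[1,1];r=np.hypot(a,b)+1e-9
    z=c["range_z"];P=np.stack([a/r*np.tan(r)*z,b/r*np.tan(r)*z,z],-1)
    T=c["T_tool_cam"];m=R.from_quat(o["tool_rot"]).as_matrix()
    W=(P@T[:3,:3].T+T[:3,3])@m.T+o["eef_pos"]
    ok=(z>.05)&(abs(W[...,2]-zt)<.0035)&(np.hypot(*(W[...,:2]-o["eef_pos"][:2]).transpose(2,0,1))<.045)
    ok=cv2.morphologyEx(ok.astype(np.uint8),cv2.MORPH_OPEN,np.ones((3,3)))
    n,l,s,ce=cv2.connectedComponentsWithStats(ok);i=1+s[1:,4].argmax();p=W[l==i]
    cs,_=cv2.findContours((l==i).astype(np.uint8),cv2.RETR_EXTERNAL,cv2.CHAIN_APPROX_NONE)
    q=np.array([wray(c,o,*k[0],zt) for k in cs[0]])
    x=np.c_[2*q,np.ones(len(q))];s=np.linalg.lstsq(x,(q**2).sum(1),rcond=None)[0]
    rad=np.sqrt(s[2]+s[0]**2+s[1]**2)
    d=s[:2]-o["eef_pos"][:2];yv=m[:2,1];xv=m[:2,0]
    print("ring",s[:2].round(4),"rad",rad.round(4),"n",len(p),"z",np.median(p[:,2]).round(4),"toolx",(d@xv).round(4),"tooly",(d@yv).round(4))
    return s[:2]
E
python3 - <<'E'
from h import *
o=st();c=camera("wrist");np.savez("w9.npz",**c,**o);wring(o,c)
E
```

```text
t 9.72 tcp [0.4605 0.0132 0.0386] ydir 16.93 zax [ 0.003  0.    -1.   ] F [ 0.1 -0.2 -0.2] w 0.0854 gf 0.0 j [ 0.03  0.35 -0.4   0.82 -0.    1.3 ]
ring [0.4567 0.0109] rad 0.0212 n 2505 z 0.0083 toolx -0.0012 tooly -0.0044
```

Request:
send_rows(
  steps="1 -0.004 -0.002 -0.015 0 0 0;1 0 0 -0.015 0 0 0;1 0 0 -0.0085 0 0 0;1 0 0 0 0 0 0;1 0 0 0 0 0 0",
)

```text
clock: 10.18
eef_pos: [0.4552, 0.0111, -0.0013]
tool_rot: [0.595, 0.803, -0.0, -0.0]
ft_force: [0.1, -0.3, 0.2]
grip_width: 0.0854
grasp_force: 0.0
```

Request:
send_rows(
  steps="-1 0 0 0 0 0 0;-1 0 0 0 0 0 0;-1 0 0 0 0 0 0;-1 0 0 0 0 0 0;-1 0 0 0 0 0 0",
)

```text
clock: 10.6
eef_pos: [0.456, 0.0112, 0.0001]
tool_rot: [0.595, 0.803, 0.0, 0.001]
ft_force: [-2.0, -0.3, 8.5]
grip_width: 0.0405
grasp_force: 59.4
```

Request:
send_rows(
  steps="-1 0 0 0 0 0 0;-1 0 0 0.02 0 0 0;-1 0 0 0.04 0 0 0;-1 0 0 0 0 0 0;-1 0 0 0 0 0 0",
)

```text
clock: 11.02
eef_pos: [0.458, 0.0112, 0.0613]
tool_rot: [0.595, 0.803, 0.002, 0.003]
ft_force: [-0.9, 0.7, 0.1]
grip_width: 0.0407
grasp_force: 60.7
```

Run:
```python
from h import *
o=st();c=camera("wrist");np.savez("w10.npz",**c,**o)
for h in(.005,.009,.012): 
  try: wring(o,c,o["eef_pos"][2]+h)
  except Exception as e: print(h,e)
```

```text
t 11.02 tcp [0.458  0.0112 0.0613] ydir 16.92 zax [ 0.006  0.    -1.   ] F [-0.9  0.7  0.1] w 0.0407 gf 60.7 j [ 0.02  0.31 -0.39  0.87  0.    1.3 ]
ring [0.4574 0.0123] rad 0.0185 n 667 z 0.0684 toolx 0.0012 tooly -0.0002
ring [0.4575 0.0119] rad 0.0223 n 3842 z 0.0694 toolx 0.0008 tooly -0.0002
ring [0.433  0.0136] rad 0.0031 n 109 z 0.0728 toolx 0.0095 tooly -0.0232
```

The narrow ring is held with its centre within 1 mm of the TCP. Now carry it to the axle.

Request:
send_rows(
  steps="-1 0 0 0.035 0 0 0;-1 0 0 0.035 0 0 0;-1 0 0 0.035 0 0 0;-1 0.0154 0.0294 0 0 0 0;-1 0.0154 0.0294 0 0 0 0",
)

```text
clock: 11.48
eef_pos: [0.4874, 0.0696, 0.1655]
tool_rot: [0.597, 0.802, 0.001, 0.001]
ft_force: [1.3, -0.8, -0.1]
grip_width: 0.0405
grasp_force: 60.9
```

Request:
send_rows(
  steps="-1 0.0154 0.0294 0 0 0 0;-1 0.0154 0.0294 0 0 0 0;-1 0.0154 0.0294 0 0 0 0;-1 0.0154 0.0294 0 0 0 0;-1 0.0154 0.0294 0 0 0 0",
)

```text
clock: 11.9
eef_pos: [0.5628, 0.2181, 0.1618]
tool_rot: [0.595, 0.803, -0.001, -0.001]
ft_force: [0.9, -0.5, -1.0]
grip_width: 0.0408
grasp_force: 60.9
```

Request:
send_rows(
  steps="-1 0 0 0 0 0 0;-1 0 0 0 0 0 0;-1 0 0 0 0 0 0;-1 0 0 0 0 0 0;-1 0 0 0 0 0 0",
)

```text
clock: 12.32
eef_pos: [0.5626, 0.2156, 0.1636]
tool_rot: [0.596, 0.803, -0.0, -0.0]
ft_force: [0.2, 0.6, 0.4]
grip_width: 0.0406
grasp_force: 60.9
```

Run:
```python
from h import *
o=st();c=camera("wrist");np.savez("w11.npz",**c,**o)
wring(o,c,o["eef_pos"][2]+.009)
```

```text
t 12.32 tcp [0.5626 0.2156 0.1636] ydir 16.84 zax [-0.001 -0.001 -1.   ] F [0.2 0.6 0.4] w 0.0406 gf 60.9 j [ 0.37  0.48  0.17  1.27 -0.    1.64]
ring [0.5623 0.2163] rad 0.0222 n 3853 z 0.1717 toolx 0.0007 tooly -0.0001
```

Request:
send_rows(
  steps="-1 0.0035 0.0015 0 0 0 0;-1 0 0 -0.005 0 0 0;-1 0 0 -0.01 0 0 0;-1 0 0 -0.01 0 0 0;-1 0 0 0 0 0 0",
)

```text
clock: 12.78
eef_pos: [0.5648, 0.2176, 0.1355]
tool_rot: [0.595, 0.803, -0.002, -0.001]
ft_force: [-0.2, -0.3, -0.8]
grip_width: 0.041
grasp_force: 60.9
```

Request:
send_rows(
  steps="-1 0 0 0 0 0 0;-1 0 0 -0.006 0 0 0;-1 0 0 -0.006 0 0 0;-1 0 0 0 0 0 0;-1 0 0 0 0 0 0",
)

```text
clock: 13.2
eef_pos: [0.5663, 0.2183, 0.1263]
tool_rot: [0.595, 0.803, -0.0, -0.0]
ft_force: [-0.7, -0.1, -0.2]
grip_width: 0.0408
grasp_force: 60.9
```

Run:
```python
from h import *
o=st();c=camera("wrist");np.savez("w12.npz",**c,**o)
cv2.imwrite("pics/w12.png",cv2.resize(c["frame"][180:340,220:420,::-1],None,fx=3.5,fy=3.5))
wring(o,c,o["eef_pos"][2]+.009)
```

```text
t 13.2 tcp [0.5663 0.2183 0.1263] ydir 16.92 zax [-0.001 -0.    -1.   ] F [-0.7 -0.1 -0.2] w 0.0408 gf 60.9 j [0.37 0.51 0.13 1.19 0.   1.64]
ring [0.5659 0.219 ] rad 0.0222 n 3842 z 0.1343 toolx 0.0008 tooly -0.0001
```

View pics/w12.png

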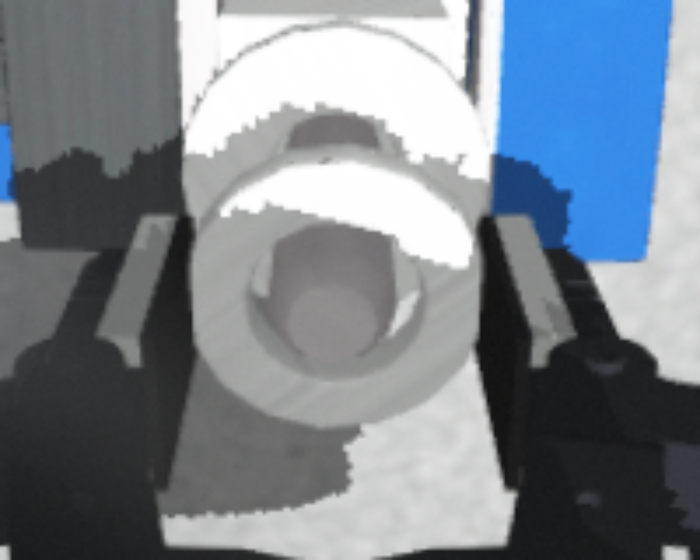

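The axle is centred in the narrow ring's hole (331 against 335). I'll lower, release, and go on to the next ring.

Request:
send_rows(
  steps="-1 0 0 -0.01 0 0 0;-1 0 0 -0.01 0 0 0;-1 0 0 -0.008 0 0 0;-1 0 0 0 0 0 0;-1 0 0 0 0 0 0",
)

```text
clock: 13.67
eef_pos: [0.5658, 0.2181, 0.0975]
tool_rot: [0.595, 0.803, -0.001, -0.001]
ft_force: [0.4, 0.7, 0.2]
grip_width: 0.0408
grasp_force: 60.9
```

Request:
send_rows(
  steps="1 0 0 0 0 0 0;1 0 0 0 0 0 0;1 0 0 0 0 0 0;1 0 0 0 0 0 0;1 0 0 0 0 0 0",
)

```text
clock: 14.08
eef_pos: [0.5669, 0.2185, 0.0992]
tool_rot: [0.595, 0.803, 0.0, 0.0]
ft_force: [0.2, 0.4, -0.3]
grip_width: 0.0854
grasp_force: 0.0
```

Request:
send_rows(
  steps="1 0 0 0.03 0 0 0;1 0 0 0.03 0 0 0;1 0 0 0.03 0 0 0;1 0.0091 -0.03 0 0 0 0;1 0.0091 -0.03 0 0 0 0",
)

```text
clock: 14.5
eef_pos: [0.5865, 0.1599, 0.1922]
tool_rot: [0.594, 0.805, 0.003, 0.002]
ft_force: [-0.0, -0.5, -1.4]
grip_width: 0.0855
grasp_force: 0.0
```

Request:
send_rows(
  steps="1 0.0091 -0.03 0 0 0 0;1 0.0091 -0.03 0 0 0 0;1 0.0091 -0.03 0 0 0 0;1 0.0091 -0.03 0 0 0 0;1 0.0091 -0.03 0 0 0 0",
)

```text
clock: 14.92
eef_pos: [0.6307, 0.007, 0.1891]
tool_rot: [0.595, 0.803, 0.0, 0.0]
ft_force: [0.7, 0.5, -0.0]
grip_width: 0.0857
grasp_force: 0.0
```

Request:
send_rows(
  steps="1 0 0 -0.035 0 0 0;1 0 0 -0.035 0 0 0;1 0 0 -0.035 0 0 0;1 0 0 -0.035 0 0 0;1 0 0 0 0 0 0",
)

```text
clock: 15.33
eef_pos: [0.6243, 0.0081, 0.041]
tool_rot: [0.596, 0.803, -0.004, -0.006]
ft_force: [-2.1, -0.3, -1.0]
grip_width: 0.0855
grasp_force: 0.0
```

Request:
send_rows(
  steps="1 0 0 0 0 0 0;1 0 0 0 0 0 0;1 0 0 0 0 0 0;1 0 0 0 0 0 0;1 0 0 0 0 0 0",
)

```text
clock: 15.75
eef_pos: [0.632, 0.0086, 0.0513]
tool_rot: [0.595, 0.803, 0.001, 0.002]
ft_force: [0.5, -0.2, -0.9]
grip_width: 0.0854
grasp_force: 0.0
```

Run:
```python
from h import *
o=st();c=camera("wrist");np.savez("w13.npz",**c,**o)
wring(o,c)
```

```text
t 15.75 tcp [0.632  0.0086 0.0513] ydir 16.93 zax [ 0.004  0.    -1.   ] F [ 0.5 -0.2 -0.9] w 0.0854 gf 0.0 j [ 0.01  0.62  0.1   1.05 -0.    1.29]
ring [0.6316 0.0079] rad 0.0212 n 2246 z 0.0083 toolx -0.0005 tooly -0.0006
```

Request:
send_rows(
  steps="1 -0.0005 -0.0005 -0.02 0 0 0;1 0 0 -0.02 0 0 0;1 0 0 -0.01 0 0 0;1 0 0 0 0 0 0;1 0 0 0 0 0 0",
)

```text
clock: 16.22
eef_pos: [0.6295, 0.0079, -0.0013]
tool_rot: [0.595, 0.803, -0.0, -0.0]
ft_force: [0.8, 0.3, 0.6]
grip_width: 0.0852
grasp_force: 0.0
```

Request:
send_rows(
  steps="-1 0 0 0 0 0 0;-1 0 0 0 0 0 0;-1 0 0 0 0 0 0;-1 0 0 0 0 0 0;-1 0 0 0 0 0 0",
)

```text
clock: 16.63
eef_pos: [0.6311, 0.008, 0.0006]
tool_rot: [0.595, 0.803, 0.001, 0.001]
ft_force: [-0.5, -0.5, 5.4]
grip_width: 0.0403
grasp_force: 60.7
```

Request:
send_rows(
  steps="-1 0 0 0 0 0 0;-1 0 0 0.02 0 0 0;-1 0 0 0.04 0 0 0;-1 0 0 0 0 0 0;-1 0 0 0 0 0 0",
)

```text
clock: 17.05
eef_pos: [0.6326, 0.008, 0.0623]
tool_rot: [0.595, 0.803, 0.002, 0.003]
ft_force: [-0.4, -0.4, -0.8]
grip_width: 0.04
grasp_force: 60.7
```

Run:
```python
from h import *
o=st();c=camera("wrist");np.savez("w14.npz",**c,**o)
wring(o,c,o["eef_pos"][2]+.009)
```

```text
t 17.05 tcp [0.6326 0.008  0.0623] ydir 16.92 zax [ 0.007  0.    -1.   ] F [-0.4 -0.4 -0.8] w 0.04 gf 60.7 j [ 0.01  0.61  0.11  1.07 -0.    1.29]
ring [0.632  0.0091] rad 0.0221 n 3744 z 0.07 toolx 0.0012 tooly -0.0002
```

Request:
send_rows(
  steps="-1 0 0 0.035 0 0 0;-1 0 0 0.035 0 0 0;-1 0 0 0.035 0 0 0;-1 -0.0094 0.0299 0 0 0 0;-1 -0.0094 0.0299 0 0 0 0",
)

```text
clock: 17.52
eef_pos: [0.6125, 0.0669, 0.1656]
tool_rot: [0.597, 0.802, 0.001, 0.002]
ft_force: [-0.4, 0.6, -1.4]
grip_width: 0.0404
grasp_force: 60.8
```

Request:
send_rows(
  steps="-1 -0.0094 0.0299 0 0 0 0;-1 -0.0094 0.0299 0 0 0 0;-1 -0.0094 0.0299 0 0 0 0;-1 -0.0094 0.0299 0 0 0 0;-1 -0.0094 0.0299 0 0 0 0",
)

```text
clock: 17.93
eef_pos: [0.5624, 0.2181, 0.162]
tool_rot: [0.595, 0.803, -0.001, -0.001]
ft_force: [0.7, 0.1, -0.3]
grip_width: 0.0406
grasp_force: 60.8
```

Request:
send_rows(
  steps="-1 0 0 0 0 0 0;-1 0 0 0 0 0 0;-1 0 0 0 0 0 0;-1 0 0 0 0 0 0;-1 0 0 0 0 0 0",
)

```text
clock: 18.35
eef_pos: [0.5643, 0.2159, 0.1633]
tool_rot: [0.596, 0.803, -0.0, -0.0]
ft_force: [-0.8, -0.4, -0.3]
grip_width: 0.0402
grasp_force: 60.8
```

Run:
```python
from h import *
o=st();c=camera("wrist")
wring(o,c,o["eef_pos"][2]+.009)
```

```text
t 18.35 tcp [0.5643 0.2159 0.1633] ydir 16.81 zax [-0.001 -0.    -1.   ] F [-0.8 -0.4 -0.3] w 0.0402 gf 60.8 j [ 0.37  0.48  0.18  1.27 -0.    1.64]
ring [0.5638 0.2169] rad 0.0221 n 3760 z 0.1711 toolx 0.0012 tooly -0.0002
```

Request:
send_rows(
  steps="-1 0.002 0.0012 0 0 0 0;-1 0 0 -0.005 0 0 0;-1 0 0 -0.01 0 0 0;-1 0 0 -0.01 0 0 0;-1 0 0 0 0 0 0",
)

```text
clock: 18.82
eef_pos: [0.5642, 0.2176, 0.1354]
tool_rot: [0.595, 0.803, -0.002, -0.001]
ft_force: [-0.5, -0.4, -0.8]
grip_width: 0.0405
grasp_force: 60.8
```

Request:
send_rows(
  steps="-1 0 0 0 0 0 0;-1 0 0 -0.006 0 0 0;-1 0 0 -0.006 0 0 0;-1 0 0 -0.008 0 0 0;-1 0 0 -0.008 0 0 0",
)

```text
clock: 19.23
eef_pos: [0.5661, 0.2185, 0.1102]
tool_rot: [0.595, 0.803, 0.0, 0.0]
ft_force: [-0.7, 0.5, -0.4]
grip_width: 0.0407
grasp_force: 60.8
```

Request:
send_rows(
  steps="-1 0 0 0 0 0 0;-1 0 0 0 0 0 0;-1 0 0 0 0 0 0;-1 0 0 0 0 0 0;-1 0 0 0 0 0 0",
)

```text
clock: 19.65
eef_pos: [0.5664, 0.2186, 0.1113]
tool_rot: [0.595, 0.803, 0.0, 0.0]
ft_force: [-0.2, -0.1, -0.8]
grip_width: 0.0403
grasp_force: 60.8
```

Run:
```python
from h import *
o=st();c=camera("wrist")
wring(o,c,o["eef_pos"][2]+.009)
```

```text
t 19.65 tcp [0.5664 0.2186 0.1113] ydir 16.92 zax [ 0.001  0.    -1.   ] F [-0.2 -0.1 -0.8] w 0.0403 gf 60.8 j [0.37 0.52 0.1  1.15 0.   1.64]
ring [0.5659 0.22  ] rad 0.0198 n 3150 z 0.1191 toolx 0.0015 tooly -0.0001
```

Request:
send_rows(
  steps="1 0 0 0 0 0 0;1 0 0 0 0 0 0;1 0 0 0 0 0 0;1 0 0 0 0 0 0;1 0 0 0 0 0 0",
)

```text
clock: 20.12
eef_pos: [0.5661, 0.2184, 0.1109]
tool_rot: [0.595, 0.803, 0.0, 0.0]
ft_force: [0.3, -0.4, -0.1]
grip_width: 0.0857
grasp_force: 0.0
```

Request:
send_rows(
  steps="1 0 0 0.03 0 0 0;1 0 0 0.03 0 0 0;1 0 0 0.02 0 0 0;1 0.0047 -0.0365 0 0 0 0;1 0.0047 -0.0365 0 0 0 0",
)

```text
clock: 20.53
eef_pos: [0.5767, 0.1468, 0.1931]
tool_rot: [0.594, 0.805, 0.002, 0.002]
ft_force: [1.2, -0.7, -0.2]
grip_width: 0.0855
grasp_force: 0.0
```

Request:
send_rows(
  steps="1 0.0047 -0.0365 0 0 0 0;1 0.0047 -0.0365 0 0 0 0;1 0.0047 -0.0365 0 0 0 0;1 0.0047 -0.0365 0 0 0 0;1 0.0047 -0.0365 0 0 0 0",
)

```text
clock: 20.95
eef_pos: [0.5989, -0.0388, 0.191]
tool_rot: [0.595, 0.803, 0.0, 0.0]
ft_force: [1.0, -0.8, -0.1]
grip_width: 0.0855
grasp_force: 0.0
```

Request:
send_rows(
  steps="1 0.0047 -0.0365 0 0 0 0;1 0.0047 -0.0365 0 0 0 0;1 0.0047 -0.0365 0 0 0 0;1 0 0 -0.035 0 0 0;1 0 0 -0.035 0 0 0",
)

```text
clock: 21.37
eef_pos: [0.6156, -0.1503, 0.1229]
tool_rot: [0.597, 0.802, 0.002, 0.004]
ft_force: [0.6, 0.3, -0.2]
grip_width: 0.0853
grasp_force: 0.0
```

Request:
send_rows(
  steps="1 0 0 -0.035 0 0 0;1 0 0 -0.035 0 0 0;1 0 0 0 0 0 0;1 0 0 0 0 0 0;1 0 0 0 0 0 0",
)

```text
clock: 21.78
eef_pos: [0.6144, -0.1468, 0.0527]
tool_rot: [0.595, 0.803, 0.0, 0.001]
ft_force: [0.8, 0.1, 1.4]
grip_width: 0.0854
grasp_force: 0.0
```

Run:
```python
from h import *
o=st();c=camera("wrist")
wring(o,c)
```

```text
t 21.78 tcp [ 0.6144 -0.1468  0.0527] ydir 16.93 zax [ 0.002 -0.001 -1.   ] F [0.8 0.1 1.4] w 0.0854 gf 0.0 j [-0.23  0.62  0.1   1.06  0.    1.04]
ring [ 0.6139 -0.1457] rad 0.0212 n 2247 z 0.0083 toolx 0.0012 tooly -0.0002
```

Request:
send_rows(
  steps="1 -0.0005 0.001 -0.02 0 0 0;1 0 0 -0.02 0 0 0;1 0 0 -0.012 0 0 0;1 0 0 0 0 0 0;1 0 0 0 0 0 0",
)

```text
clock: 22.25
eef_pos: [0.6132, -0.1456, -0.0001]
tool_rot: [0.595, 0.803, 0.0, 0.0]
ft_force: [-0.4, 0.7, -1.0]
grip_width: 0.0855
grasp_force: 0.0
```

Request:
send_rows(
  steps="-1 0 0 0 0 0 0;-1 0 0 0 0 0 0;-1 0 0 0 0 0 0;-1 0 0 0 0 0 0;-1 0 0 0 0 0 0",
)

```text
clock: 22.67
eef_pos: [0.6138, -0.1459, 0.0004]
tool_rot: [0.595, 0.803, 0.001, 0.001]
ft_force: [0.0, 1.0, 5.4]
grip_width: 0.0405
grasp_force: 61.0
```

Request:
send_rows(
  steps="-1 0 0 0 0 0 0;-1 0 0 0.02 0 0 0;-1 0 0 0.04 0 0 0;-1 0 0 0 0 0 0;-1 0 0 0 0 0 0",
)

```text
clock: 23.08
eef_pos: [0.615, -0.1462, 0.062]
tool_rot: [0.595, 0.803, 0.001, 0.003]
ft_force: [-0.7, 0.9, -1.2]
grip_width: 0.0404
grasp_force: 60.7
```

Run:
```python
from h import *
o=st();c=camera("wrist")
wring(o,c,o["eef_pos"][2]+.009)
```

```text
t 23.08 tcp [ 0.615  -0.1462  0.062 ] ydir 16.92 zax [ 0.006 -0.001 -1.   ] F [-0.7  0.9 -1.2] w 0.0404 gf 60.7 j [-0.23  0.61  0.11  1.07  0.    1.04]
ring [ 0.6145 -0.145 ] rad 0.0222 n 3806 z 0.0698 toolx 0.0013 tooly -0.0002
```

Request:
send_rows(
  steps="-1 0 0 0.035 0 0 0;-1 0 0 0.035 0 0 0;-1 0 0 0.035 0 0 0;-1 -0.0048 0.0364 0 0 0 0;-1 -0.0048 0.0364 0 0 0 0",
)

```text
clock: 23.55
eef_pos: [0.6042, -0.074, 0.1654]
tool_rot: [0.597, 0.802, 0.001, 0.002]
ft_force: [0.5, 1.6, -1.3]
grip_width: 0.0408
grasp_force: 60.8
```

Request:
send_rows(
  steps="-1 -0.0048 0.0364 0 0 0 0;-1 -0.0048 0.0364 0 0 0 0;-1 -0.0048 0.0364 0 0 0 0;-1 -0.0048 0.0364 0 0 0 0;-1 -0.0048 0.0364 0 0 0 0",
)

```text
clock: 23.97
eef_pos: [0.5774, 0.1106, 0.162]
tool_rot: [0.595, 0.803, -0.001, -0.001]
ft_force: [-0.4, -0.7, 0.9]
grip_width: 0.0404
grasp_force: 60.8
```

Request:
send_rows(
  steps="-1 -0.0048 0.0364 0 0 0 0;-1 -0.0048 0.0364 0 0 0 0;-1 -0.0048 0.0364 0 0 0 0;-1 0 0 0 0 0 0;-1 0 0 0 0 0 0",
)

```text
clock: 24.38
eef_pos: [0.563, 0.2204, 0.1618]
tool_rot: [0.594, 0.805, -0.002, -0.001]
ft_force: [-0.1, -0.8, 0.8]
grip_width: 0.0407
grasp_force: 60.8
```

Request:
send_rows(
  steps="-1 0 0 0 0 0 0;-1 0 0 0 0 0 0;-1 0 0 0 0 0 0;-1 0 0 0 0 0 0;-1 0 0 0 0 0 0",
)

```text
clock: 24.8
eef_pos: [0.5649, 0.2173, 0.1638]
tool_rot: [0.596, 0.803, -0.0, 0.0]
ft_force: [0.2, -0.4, -0.1]
grip_width: 0.0409
grasp_force: 60.8
```

Run:
```python
from h import *
o=st();c=camera("wrist")
wring(o,c,o["eef_pos"][2]+.009)
```

```text
t 24.8 tcp [0.5649 0.2173 0.1638] ydir 16.81 zax [-0. -0. -1.] F [ 0.2 -0.4 -0.1] w 0.0409 gf 60.8 j [ 0.37  0.48  0.18  1.27 -0.    1.64]
ring [0.5644 0.2184] rad 0.0222 n 3794 z 0.1717 toolx 0.0012 tooly -0.0001
```

Request:
send_rows(
  steps="-1 0.0015 0 0 0 0 0;-1 0 0 -0.005 0 0 0;-1 0 0 -0.01 0 0 0;-1 0 0 -0.01 0 0 0;-1 0 0 0 0 0 0",
)

```text
clock: 25.27
eef_pos: [0.5642, 0.2177, 0.1354]
tool_rot: [0.595, 0.803, -0.002, -0.001]
ft_force: [-0.2, -0.5, -1.4]
grip_width: 0.0404
grasp_force: 60.8
```

Request:
send_rows(
  steps="-1 0 0 0 0 0 0;-1 0 0 -0.006 0 0 0;-1 0 0 -0.006 0 0 0;-1 0 0 -0.006 0 0 0;-1 0 0 0 0 0 0",
)

```text
clock: 25.68
eef_pos: [0.5651, 0.2181, 0.1191]
tool_rot: [0.595, 0.803, -0.001, -0.001]
ft_force: [-0.4, 0.2, -0.6]
grip_width: 0.0401
grasp_force: 60.8
```

Request:
send_rows(
  steps="-1 0 0 0 0 0 0;1 0 0 0 0 0 0;1 0 0 0 0 0 0;1 0 0 0 0 0 0;1 0 0 0 0 0 0",
)

```text
clock: 26.1
eef_pos: [0.5663, 0.2185, 0.1212]
tool_rot: [0.595, 0.803, 0.0, 0.0]
ft_force: [-0.5, -0.1, 0.3]
grip_width: 0.0849
grasp_force: 0.0
```

Request:
send_rows(
  steps="1 0 0 0.02 0 0 0;1 0 0 0.025 0 0 0;1 0 0 0.025 0 0 0;1 0 -0.02 0 0 0 0;1 0 -0.03 0 0 0 0",
)

```text
clock: 26.52
eef_pos: [0.5676, 0.1707, 0.1934]
tool_rot: [0.594, 0.805, 0.003, 0.002]
ft_force: [0.6, -0.4, -1.3]
grip_width: 0.0848
grasp_force: 0.0
```

Request:
send_rows(
  steps="1 0 0 0 0 0 0;1 0 0 0 0 0 0;1 0 0 0 0 0 0;1 0 0 0 0 0 0;1 0 0 0 0 0 0",
)

```text
clock: 26.93
eef_pos: [0.566, 0.1692, 0.1906]
tool_rot: [0.595, 0.804, -0.0, -0.0]
ft_force: [0.5, -0.3, -0.2]
grip_width: 0.0854
grasp_force: 0.0
```

Run:
```python
from h import *
o=st();c=camera("wrist");np.savez("w15.npz",**c,**o)
cv2.imwrite("pics/w15.png",cv2.resize(c["frame"][20:260,160:480,::-1],None,fx=2.3,fy=2.3))
```

```text
t 26.93 tcp [0.566  0.1692 0.1906] ydir 16.98 zax [-0.  0. -1.] F [ 0.5 -0.3 -0.2] w 0.0854 gf 0.0 j [0.29 0.44 0.18 1.31 0.   1.56]
```

View pics/w15.png

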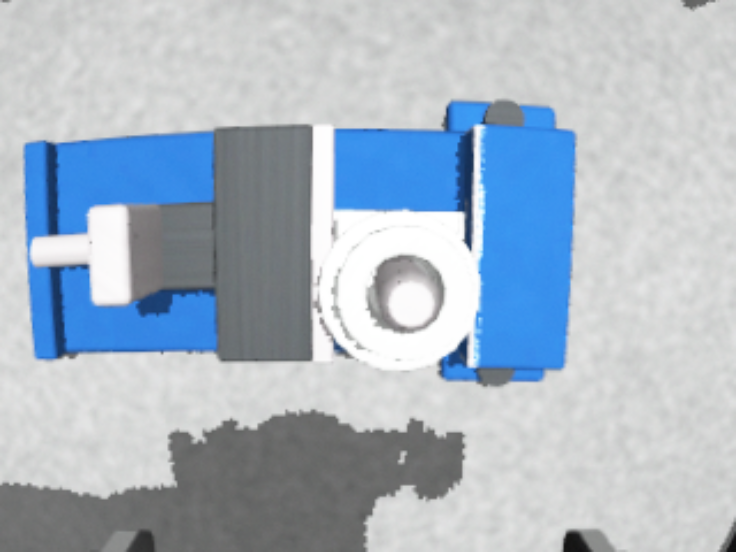

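All four rings are stacked on the axle, and the handle's top face is centred at crop (110,254). Locating the handle with the wrist camera:

Run:
```python
from h import *
d=dict(np.load("w15.npz"))
for p in((110,254),(88,254),(132,254),(110,205),(110,303)): print(wray(d,d,160+(p[0]+.5)/2.3-.5,20+(p[1]+.5)/2.3-.5,.095).round(4))
print("axle",wray(d,d,160+411.5/2.3-.5,20+299/2.3-.5,.143))
z=d["range_z"];m=d["frame"].astype(int)
```

```text
[0.4665 0.2014]
[0.4584 0.1994]
[0.4744 0.2034]
[0.4621 0.2179]
[0.4705 0.1847]
axle [0.5651384  0.21986992]
```

Request:
send_rows(
  steps="0 -0.025 0.008 0 0 0 0;0 -0.025 0.008 0 0 0 0;0 -0.025 0.008 0 0 0 0;0 -0.025 0.008 0 0 0 0;0 0 0 -0.03 0 0 0",
)

```text
clock: 27.4
eef_pos: [0.4656, 0.2035, 0.1658]
tool_rot: [0.594, 0.805, 0.004, 0.002]
ft_force: [0.8, 0.2, 0.6]
grip_width: 0.0427
grasp_force: 0.0
```

Request:
send_rows(
  steps="0 0 0 -0.03 0 0 0;0 0 0 0 0 0 0;0 0 0 0 0 0 0;0 0 0 0 0 0 0;0 0 0 0 0 0 0",
)

```text
clock: 27.82
eef_pos: [0.4676, 0.201, 0.1326]
tool_rot: [0.595, 0.803, 0.001, 0.001]
ft_force: [-0.1, -0.1, -0.2]
grip_width: 0.0427
grasp_force: 0.0
```

Request:
send_rows(
  steps="0 -0.001 0 -0.02 0 0 0;0 0 0 -0.02 0 0 0;0 0 0 -0.02 0 0 0;0 0 0 -0.01 0 0 0;0 0 0 0 0 0 0",
)

```text
clock: 28.23
eef_pos: [0.4644, 0.1999, 0.0597]
tool_rot: [0.596, 0.803, -0.001, -0.001]
ft_force: [-0.4, -0.2, 0.1]
grip_width: 0.0432
grasp_force: 0.0
```

Request:
send_rows(
  steps="-1 0 0 0 0 0 0;-1 0 0 0 0 0 0;-1 0 0 0 0 0 0;-1 0 0 0 0 0 0;-1 0 0 0 0 0 0",
)

```text
clock: 28.65
eef_pos: [0.4662, 0.2008, 0.0624]
tool_rot: [0.596, 0.803, 0.001, 0.001]
ft_force: [-1.2, -1.1, 6.0]
grip_width: 0.0153
grasp_force: 60.4
```

```bash
python3 -c "
from h import *
st()"
```

```text
t 28.65 tcp [0.4662 0.2008 0.0624] ydir 16.89 zax [ 0.003  0.001 -1.   ] F [-1.2 -1.1  6. ] w 0.0153 gf 60.4 j [ 0.41  0.39 -0.25  0.92  0.    1.68]
```

Request:
send_rows(
  steps="-1 -0.0057 -0.0017 0 0 0 0;-1 -0.0057 -0.0017 0 0 0 0;-1 -0.0057 -0.0017 0 0 0 0;-1 -0.0057 -0.0017 0 0 0 0;-1 -0.0057 -0.0017 0 0 0 0",
)

```text
clock: 29.07
eef_pos: [0.4392, 0.1928, 0.0624]
tool_rot: [0.596, 0.803, 0.003, 0.002]
ft_force: [5.4, 0.4, 3.2]
grip_width: 0.015
grasp_force: 60.6
```

Request:
send_rows(
  steps="-1 -0.0057 -0.0017 0 0 0 0;-1 -0.0057 -0.0017 0 0 0 0;-1 -0.0038 -0.0011 0 0 0 0;-1 0 0 0 0 0 0;-1 0 0 0 0 0 0",
)

```text
clock: 29.48
eef_pos: [0.4236, 0.1882, 0.0624]
tool_rot: [0.596, 0.803, 0.002, 0.002]
ft_force: [3.7, -0.1, 7.0]
grip_width: 0.0153
grasp_force: 62.0
```

```bash
python3 -c "
from h import *
o=st();d=o['eef_pos'][:2]-np.array([.4662,.2008]);print(d@[.957,.29])"
```

```text
t 29.48 tcp [0.4236 0.1882 0.0624] ydir 16.89 zax [ 0.005  0.002 -1.   ] F [ 3.7 -0.1  7. ] w 0.0153 gf 62.0 j [ 0.42  0.32 -0.37  0.88 -0.    1.69]
-0.04445653514742712
```

Request:
send_rows(
  steps="0 0 0 0 0 0 0;0 0 0 0 0 0 0;0 0 0 0 0 0 0;0 0 0 0 0 0 0;0 0 0 0.02 0 0 0",
)

```text
clock: 29.9
eef_pos: [0.4179, 0.186, 0.0775]
tool_rot: [0.595, 0.804, -0.004, -0.002]
ft_force: [-0.4, 0.2, 1.1]
grip_width: 0.0424
grasp_force: 0.0
```

Request:
send_rows(
  steps="0 0 0 0.035 0 0 0;0 0 0 0.035 0 0 0;0 0 0 0.035 0 0 0;0 0.0284 0.006 0 0 0 0;0 0.0284 0.006 0 0 0 0",
)

```text
clock: 30.32
eef_pos: [0.4794, 0.2001, 0.1891]
tool_rot: [0.595, 0.804, 0.002, 0.001]
ft_force: [-0.4, 0.2, -0.7]
grip_width: 0.0425
grasp_force: 0.0
```

Request:
send_rows(
  steps="0 0.0284 0.006 0 0 0 0;0 0.0284 0.006 0 0 0 0;0 0.0284 0.006 0 0 0 0;0 0 0 0 0 0 0;0 0 0 0 0 0 0",
)

```text
clock: 30.73
eef_pos: [0.5636, 0.2173, 0.1839]
tool_rot: [0.596, 0.803, -0.001, -0.001]
ft_force: [-0.4, 0.4, 0.8]
grip_width: 0.0431
grasp_force: 0.0
```

Request:
send_rows(
  steps="0 0 0 0 0 0 0;0 0 0 0 0 0 0;0 0 0 0 0 0 0;0 0 0 0 0 0 0;0 0 0 0 0 0 0",
)

```text
clock: 31.15
eef_pos: [0.5629, 0.2174, 0.1865]
tool_rot: [0.595, 0.804, 0.0, 0.0]
ft_force: [0.5, -0.1, 0.7]
grip_width: 0.0426
grasp_force: 0.0
```

Run:
```python
from h import *
o=st();c=camera("top");W=world(c)[165:205,220:260];m=(W[...,2]>.125)&(W[...,2]<.16)
p=np.argwhere(m);print(len(p),np.mean([ray(c,b+220,a+165,.143) for a,b in p],0) if len(p) else 0)
```

```text
t 31.15 tcp [0.5629 0.2174 0.1865] ydir 16.93 zax [ 0.001  0.    -1.   ] F [ 0.5 -0.1  0.7] w 0.0426 gf 0.0 j [0.37 0.47 0.22 1.32 0.   1.64]
10 [0.56099612 0.20934496]
```

Request:
send_rows(
  steps="0 0.003 0.0008 0 0 0 0;0 0 0 -0.02 0 0 0;0 0 0 -0.02 0 0 0;0 0 0 -0.02 0 0 0;0 0 0 -0.01 0 0 0",
)

```text
clock: 31.62
eef_pos: [0.5651, 0.2178, 0.1133]
tool_rot: [0.595, 0.803, -0.001, -0.001]
ft_force: [0.1, -0.8, 0.4]
grip_width: 0.0426
grasp_force: 0.0
```

Request:
send_rows(
  steps="0 0 0 0 0 0 0;0 0 0 0 0 0 0;-1 0 0 0 0 0 0;-1 0 0 0 0 0 0;-1 0 0 0 0 0 0",
)

```text
clock: 32.03
eef_pos: [0.5667, 0.2184, 0.1175]
tool_rot: [0.595, 0.803, 0.001, 0.0]
ft_force: [-2.1, -0.9, 4.9]
grip_width: 0.0162
grasp_force: 58.5
```

Request:
send_rows(
  steps="-1 0 0 0 0 0 0;-1 0 0 0 0 0 0;-1 0 0 0 0 0 0;-1 0 0 0 0 0 0;-1 0 0 0 0 0 0",
)

```text
clock: 32.45
eef_pos: [0.5667, 0.2184, 0.1175]
tool_rot: [0.595, 0.803, 0.001, 0.0]
ft_force: [-2.6, -0.6, 6.2]
grip_width: 0.016
grasp_force: 58.6
```

```bash
python3 -c "
from h import *
st()"
```

```text
t 32.45 tcp [0.5667 0.2184 0.1175] ydir 16.92 zax [ 0.002  0.001 -1.   ] F [-2.6 -0.6  6.2] w 0.016 gf 58.6 j [0.37 0.52 0.11 1.16 0.   1.64]
```

Request:
send_rows(
  steps="-1 0 0 0.008 0 0 0;-1 0 0 0.015 0 0 0;-1 0 0 0.015 0 0 0;-1 0 0 0.015 0 0 0;-1 0 0 0.015 0 0 0",
)

```text
clock: 32.87
eef_pos: [0.5658, 0.218, 0.1836]
tool_rot: [0.595, 0.803, -0.001, -0.001]
ft_force: [0.3, -0.1, -5.6]
grip_width: 0.0159
grasp_force: 59.0
```

Request:
send_rows(
  steps="-1 0 0 0.015 0 0 0;-1 0 0 0.015 0 0 0;-1 0 0 0 0 0 0;-1 0 0 0 0 0 0;-1 0 0 0 0 0 0",
)

```text
clock: 33.28
eef_pos: [0.5657, 0.218, 0.2123]
tool_rot: [0.595, 0.803, -0.001, -0.001]
ft_force: [0.6, 0.6, -5.5]
grip_width: 0.016
grasp_force: 58.9
```

Run:
```python
from h import *
o=st()
c=camera("wrist");np.savez("w16.npz",**c,**o)
for h in(.0,-.006,-.01):
  try: wring(o,c,o["eef_pos"][2]+h)
  except Exception as e: print(e)
c=camera("scene");cv2.imwrite("pics/s1.png",cv2.resize(c["frame"][110:270,310:510,::-1],None,fx=3.5,fy=3.5))
```

```text
t 33.28 tcp [0.5657 0.218  0.2123] ydir 16.92 zax [-0.002 -0.001 -1.   ] F [ 0.6  0.6 -5.5] w 0.016 gf 58.9 j [ 0.37  0.46  0.28  1.39 -0.    1.64]
ring [0.5647 0.2207] rad 0.0068 n 150 z 0.2125 toolx 0.0029 tooly -0.0002
ring [0.5649 0.2219] rad 0.0168 n 1478 z 0.2052 toolx 0.004 tooly 0.0004
ring [0.5648 0.2191] rad 0.0178 n 824 z 0.2048 toolx 0.0014 tooly -0.0006
```

View pics/s1.png

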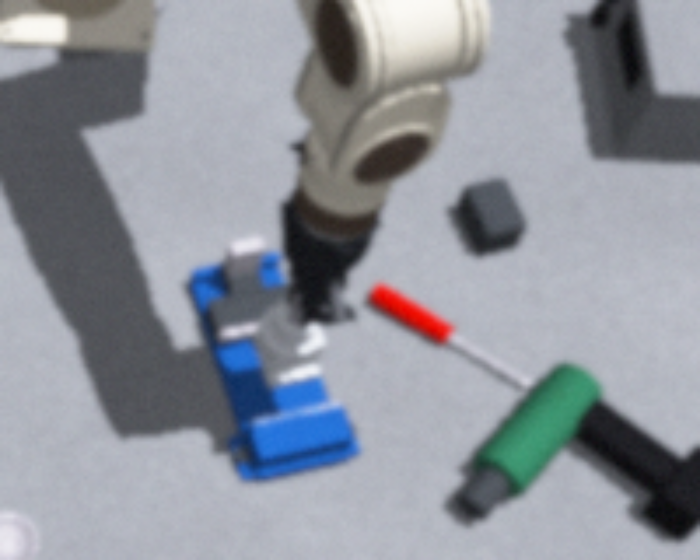

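The part is lifted: a 5.5 N load, with its foot at about z 0.115. I'll carry it to the free half of the tray at about (0.485, −0.342), turning it to line up with the tray.

Request:
send_rows(
  steps="-1 -0.002 -0.012 0 0 0 -0.022;-1 -0.004 -0.022 0 0 0 -0.022;-1 -0.004 -0.028 0 0 0 -0.022;-1 -0.004 -0.028 0 0 0 -0.022;-1 -0.004 -0.028 0 0 0 -0.022",
)

```text
clock: 33.8
eef_pos: [0.5473, 0.0984, 0.2129]
tool_rot: [0.639, 0.769, -0.001, -0.0]
ft_force: [0.1, -0.9, -5.2]
grip_width: 0.0158
grasp_force: 59.0
```

Request:
send_rows(
  steps="-1 -0.004 -0.028 0 0 0 -0.022;-1 -0.004 -0.028 0 0 0 -0.022;-1 -0.004 -0.028 0 0 0 -0.022;-1 -0.004 -0.028 0 0 0 -0.022;-1 -0.004 -0.028 0 0 0 -0.022",
)

```text
clock: 34.22
eef_pos: [0.527, -0.0418, 0.2132]
tool_rot: [0.681, 0.732, -0.001, -0.0]
ft_force: [-0.1, -0.1, -5.8]
grip_width: 0.0161
grasp_force: 59.0
```

Request:
send_rows(
  steps="-1 -0.004 -0.028 0 0 0 -0.022;-1 -0.004 -0.028 0 0 0 -0.022;-1 -0.004 -0.028 0 0 0 -0.022;-1 -0.004 -0.028 0 0 0 -0.022;-1 -0.004 -0.028 0 0 0 -0.022",
)

```text
clock: 34.63
eef_pos: [0.5069, -0.1816, 0.2132]
tool_rot: [0.72, 0.694, -0.0, -0.0]
ft_force: [0.2, 0.9, -5.2]
grip_width: 0.0161
grasp_force: 59.0
```

Request:
send_rows(
  steps="-1 -0.004 -0.028 0 0 0 -0.022;-1 -0.004 -0.028 0 0 0 -0.022;-1 -0.004 -0.028 0 0 0 -0.022;-1 -0.004 -0.028 0 0 0 -0.022;-1 -0.004 -0.028 0 0 0 -0.022",
)

```text
clock: 35.05
eef_pos: [0.4868, -0.3214, 0.2131]
tool_rot: [0.757, 0.653, -0.0, -0.001]
ft_force: [0.1, 0.8, -4.9]
grip_width: 0.0157
grasp_force: 59.0
```

Request:
send_rows(
  steps="-1 -0.003 -0.018 0 0 0 0;-1 0 0 0 0 0 0;-1 0 0 0 0 0 0;-1 0 0 0 0 0 0;-1 0 0 0 0 0 0",
)

```text
clock: 35.47
eef_pos: [0.485, -0.337, 0.2135]
tool_rot: [0.756, 0.654, -0.0, -0.001]
ft_force: [-0.8, 0.1, -4.3]
grip_width: 0.0156
grasp_force: 59.0
```

Run:
```python
from h import *
o=st();c=camera("wrist");np.savez("w17.npz",**c,**o)
```

```text
t 35.47 tcp [ 0.485  -0.337   0.2135] ydir -8.27 zax [-0.001  0.001 -1.   ] F [-0.8  0.1 -4.3] w 0.0156 gf 59.0 j [-0.61  0.43  0.23  1.37  0.    1.11]
```

Request:
send_rows(
  steps="-1 0 -0.004 -0.01 0 0 0;-1 0 0 -0.02 0 0 0;-1 0 0 -0.02 0 0 0;-1 0 0 -0.02 0 0 0;-1 0 0 -0.02 0 0 0",
)

```text
clock: 35.93
eef_pos: [0.4854, -0.3412, 0.1224]
tool_rot: [0.756, 0.655, -0.0, -0.0]
ft_force: [0.8, 0.2, -5.4]
grip_width: 0.0156
grasp_force: 59.0
```

Request:
send_rows(
  steps="-1 0 0 -0.008 0 0 0;-1 0 0 -0.004 0 0 0;-1 0 0 0 0 0 0;-1 0 0 0 0 0 0;-1 0 0 0 0 0 0",
)

```text
clock: 36.35
eef_pos: [0.4864, -0.3424, 0.1133]
tool_rot: [0.756, 0.654, 0.0, 0.001]
ft_force: [-0.0, 0.4, -5.3]
grip_width: 0.016
grasp_force: 59.1
```

Request:
send_rows(
  steps="-1 0 0 -0.003 0 0 0;-1 0 0 -0.003 0 0 0;-1 0 0 -0.002 0 0 0;-1 0 0 -0.001 0 0 0;-1 0 0 0 0 0 0",
)

```text
clock: 36.77
eef_pos: [0.4853, -0.3417, 0.1027]
tool_rot: [0.756, 0.654, -0.0, -0.0]
ft_force: [-0.5, -0.5, -5.0]
grip_width: 0.0163
grasp_force: 59.1
```

Request:
send_rows(
  steps="-1 0 0 -0.001 0 0 0;-1 0 0 0 0 0 0;-1 0 0 0 0 0 0;-1 0 0 0 0 0 0;-1 0 0 0 0 0 0",
)

```text
clock: 37.18
eef_pos: [0.4855, -0.3419, 0.1026]
tool_rot: [0.756, 0.654, 0.0, 0.0]
ft_force: [-2.5, 0.8, 3.8]
grip_width: 0.0159
grasp_force: 60.1
```

It has touched the tray floor: the force went from −5 to +4 N at the expected height. I'll release, retreat upwards and check.

Request:
send_rows(
  steps="0 0 0 0 0 0 0;0 0 0 0 0 0 0;0 0 0 0 0 0 0;0 0 0 0 0 0 0;0 0 0 0 0 0 0",
)

```text
clock: 37.6
eef_pos: [0.4856, -0.3419, 0.1019]
tool_rot: [0.756, 0.654, 0.0, 0.0]
ft_force: [-0.1, -0.2, 0.3]
grip_width: 0.043
grasp_force: 0.0
```

Request:
send_rows(
  steps="0 0 0 0.02 0 0 0;0 0 0 0.03 0 0 0;0 0 0 0.03 0 0 0;0 -0.004 0.03 0 0 0 0.022;0 -0.004 0.035 0 0 0 0.022",
)

```text
clock: 38.02
eef_pos: [0.4793, -0.279, 0.1843]
tool_rot: [0.743, 0.67, 0.001, 0.003]
ft_force: [0.5, 0.5, -0.9]
grip_width: 0.0428
grasp_force: 0.0
```

Request:
send_rows(
  steps="0 -0.004 0.04 0 0 0 0.044;0 -0.004 0.04 0 0 0 0.044;0 -0.004 0.04 0 0 0 0.044;0 -0.004 0.04 0 0 0 0.044;0 -0.004 0.04 0 0 0 0.044",
)

```text
clock: 38.43
eef_pos: [0.457, -0.0751, 0.182]
tool_rot: [0.663, 0.749, 0.0, 0.0]
ft_force: [0.8, 1.2, 0.5]
grip_width: 0.0426
grasp_force: 0.0
```

Run:
```python
from h import *
o=st();c=camera("top");W=world(c)
cv2.imwrite("pics/top2.png",cv2.resize(c["frame"][130:260,180:470,::-1],None,fx=2.7,fy=2.7,interpolation=cv2.INTER_CUBIC))
s=W[200:240,400:445];m=(s[...,2]>.115)&(s[...,2]<.145);p=np.argwhere(m);print("axle top",len(p),s[m][:,2].mean(),np.mean([ray(c,b+400,a+200,.128) for a,b in p],0))
s=W[145:255,205:275];m=((s[...,2]>.085)&(s[...,2]<.105)).astype(np.uint8);n,l,st_,ce=cv2.connectedComponentsWithStats(m);i=1+st_[1:,4].argmax();p=np.argwhere(l==i);print("handle",len(p),np.mean([ray(c,b+205,a+145,.095) for a,b in p],0))
```

```text
t 38.43 tcp [ 0.457  -0.0751  0.182 ] ydir 6.93 zax [ 0.001  0.    -1.   ] F [0.8 1.2 0.5] w 0.0426 gf 0.0 j [-0.16  0.2  -0.18  1.19  0.    1.29]
axle top 33 0.12313342421716876 [ 0.48348501 -0.33989357]
handle 67 [0.42250057 0.18546974]
```

View pics/top2.png

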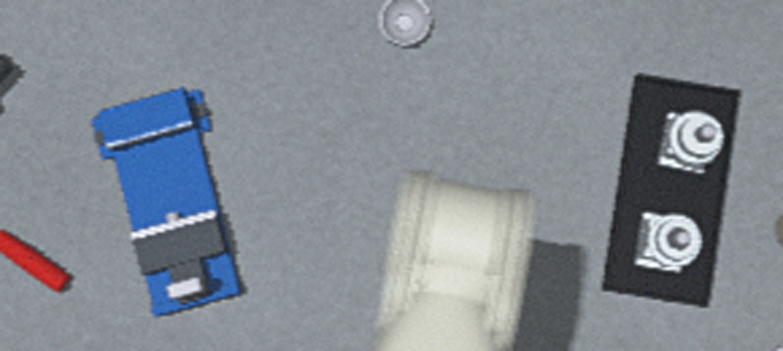

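The loaded part stands upright in the tray beside the earlier unit, and the jaw is open. Next I go back to the handle to push the jaw closed.

Request:
send_rows(
  steps="0 -0.0042 0.0325 0 0 0 0.0218;0 -0.0042 0.0325 0 0 0 0.0218;0 -0.0042 0.0325 0 0 0 0.0218;0 -0.0042 0.0325 0 0 0 0.0218;0 -0.0042 0.0325 0 0 0 0.0218",
)

```text
clock: 38.9
eef_pos: [0.4363, 0.0871, 0.1821]
tool_rot: [0.622, 0.783, 0.0, 0.0]
ft_force: [0.6, -0.3, -0.3]
grip_width: 0.0428
grasp_force: 0.0
```

Request:
send_rows(
  steps="0 -0.0042 0.0325 0 0 0 0.0218;0 -0.0042 0.0325 0 0 0 0.0218;0 -0.0042 0.0325 0 0 0 0.0218;0 0 0 -0.03 0 0 0;0 0 0 0 0 0 0",
)

```text
clock: 39.32
eef_pos: [0.4212, 0.1839, 0.1484]
tool_rot: [0.595, 0.804, -0.003, -0.001]
ft_force: [-0.7, -1.6, -0.8]
grip_width: 0.0427
grasp_force: 0.0
```

Request:
send_rows(
  steps="0 0 0 0 0 0 0;0 0 0 0 0 0 0;0 0 0 0 0 0 0;0 0 0 0 0 0 0;0 0 0 0 0 0 0",
)

```text
clock: 39.73
eef_pos: [0.4246, 0.1828, 0.1528]
tool_rot: [0.597, 0.802, 0.001, 0.0]
ft_force: [-0.6, 0.5, 0.2]
grip_width: 0.043
grasp_force: 0.0
```

```bash
python3 -c "
from h import *
st()"
```

```text
t 39.73 tcp [0.4246 0.1828 0.1528] ydir 16.74 zax [ 0.002  0.001 -1.   ] F [-0.6  0.5  0.2] w 0.043 gf 0.0 j [ 0.41  0.22 -0.24  1.11  0.    1.69]
```

Next: down 90 mm with a (−0.001, +0.005) correction, grip, push 46 mm along the vise's +x, then release.

Request:
send_rows(
  steps="0 -0.001 0.005 -0.02 0 0 0;0 0 0 -0.025 0 0 0;0 0 0 -0.025 0 0 0;0 0 0 -0.02 0 0 0;0 0 0 0 0 0 0",
)

```text
clock: 40.15
eef_pos: [0.4201, 0.1866, 0.0587]
tool_rot: [0.596, 0.803, -0.003, -0.002]
ft_force: [-1.0, 0.3, -0.0]
grip_width: 0.0428
grasp_force: 0.0
```

Request:
send_rows(
  steps="-1 0 0 0 0 0 0;-1 0 0 0 0 0 0;-1 0 0 0 0 0 0;-1 0 0 0 0 0 0;-1 0 0 0 0 0 0",
)

```text
clock: 40.57
eef_pos: [0.424, 0.1885, 0.0634]
tool_rot: [0.596, 0.803, 0.001, 0.001]
ft_force: [-0.4, -1.7, 6.4]
grip_width: 0.015
grasp_force: 60.9
```

Request:
send_rows(
  steps="-1 0.0057 0.0017 0 0 0 0;-1 0.0057 0.0017 0 0 0 0;-1 0.0057 0.0017 0 0 0 0;-1 0.0057 0.0017 0 0 0 0;-1 0.0057 0.0017 0 0 0 0",
)

```text
clock: 40.98
eef_pos: [0.4513, 0.1966, 0.0634]
tool_rot: [0.596, 0.803, 0.0, 0.0]
ft_force: [-5.2, -1.7, 8.4]
grip_width: 0.0155
grasp_force: 61.7
```

Request:
send_rows(
  steps="-1 0.0057 0.0017 0 0 0 0;-1 0.0057 0.0017 0 0 0 0;-1 0.003 0.0009 0 0 0 0;-1 0 0 0 0 0 0;-1 0 0 0 0 0 0",
)

```text
clock: 41.4
eef_pos: [0.4666, 0.2011, 0.0634]
tool_rot: [0.596, 0.803, 0.001, 0.001]
ft_force: [-2.1, -1.8, 6.8]
grip_width: 0.0149
grasp_force: 61.2
```

```bash
python3 -c "
from h import *
o=st();d=o['eef_pos'][:2]-np.array([.4662,.2008]);print(d@[.957,.29])"
```

```text
t 41.4 tcp [0.4666 0.2011 0.0634] ydir 16.8 zax [ 0.002  0.001 -1.   ] F [-2.1 -1.8  6.8] w 0.0149 gf 61.2 j [ 0.41  0.39 -0.25  0.93 -0.    1.68]
0.0004871977595573935
```

The handle is back at its closed position to within 0.5 mm. I'll release and rise.

Request:
send_rows(
  steps="0 0 0 0 0 0 0;0 0 0 0 0 0 0;0 0 0 0 0 0 0;0 0 0 0 0 0 0;0 0 0 0.02 0 0 0",
)

```text
clock: 41.82
eef_pos: [0.4628, 0.1999, 0.0785]
tool_rot: [0.596, 0.803, -0.003, -0.002]
ft_force: [-0.5, 1.0, 0.4]
grip_width: 0.0429
grasp_force: 0.0
```

Request:
send_rows(
  steps="0 0 0 0.035 0 0 0;0 0 0 0.035 0 0 0;0 0 0 0.035 0 0 0;0 -0.03 -0.03 0.02 0 0 0;0 -0.03 -0.03 0 0 0 0",
)

```text
clock: 42.23
eef_pos: [0.4134, 0.1466, 0.209]
tool_rot: [0.595, 0.804, 0.004, 0.003]
ft_force: [0.1, -0.6, 0.2]
grip_width: 0.0426
grasp_force: 0.0
```

Request:
send_rows(
  steps="0 0 0 0 0 0 0;0 0 0 0 0 0 0;0 0 0 0 0 0 0;0 0 0 0 0 0 0;0 0 0 0 0 0 0",
)

```text
clock: 42.65
eef_pos: [0.4105, 0.1455, 0.2044]
tool_rot: [0.596, 0.803, 0.0, 0.0]
ft_force: [0.5, -0.1, -0.4]
grip_width: 0.0427
grasp_force: 0.0
```

Run:
```python
from h import *
o=st();c=camera("top");W=world(c)
s=W[200:240,400:445];m=(s[...,2]>.115)&(s[...,2]<.145);p=np.argwhere(m);print("axle top",len(p),np.mean([ray(c,b+400,a+200,.128) for a,b in p],0))
s=W[145:255,205:275];m=((s[...,2]>.085)&(s[...,2]<.105)).astype(np.uint8);n,l,st_,ce=cv2.connectedComponentsWithStats(m);i=1+st_[1:,4].argmax();p=np.argwhere(l==i);print("handle",len(p),np.mean([ray(c,b+205,a+145,.095) for a,b in p],0))
print(job_done())
```

```text
t 42.65 tcp [0.4105 0.1455 0.2044] ydir 16.86 zax [ 0.  0. -1.] F [ 0.5 -0.1 -0.4] w 0.0427 gf 0.0 j [ 0.34  0.13 -0.21  1.24  0.    1.62]
axle top 31 [ 0.48326978 -0.34012634]Traceback (most recent call last):
  File "<stdin>", line 4, in <module>
ValueError: attempt to get argmax of an empty sequence
```

```bash
python3 -c "
from h import *
print(job_done())"
```

```text
the job is handed in; nothing more can be done
None
```

I handed the job in at 42.7 s but saw no verdict: all four rings (one wide, three narrow) are on the axle, the loaded part stands upright in the tray's free half, and the jaw handle was pushed back to within 0.5 mm of closed (by gripper position, since the arm hid it from the last camera check).

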